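# Set up the slide-projection bench in the school laboratory

### The arm

A 7-joint arm with a two-finger parallel gripper is mounted at the origin on the work surface. World frame = base frame: x ahead of the robot, y to its left, z up, the work surface at z = 0. Lengths are in m, angles in rad, forces in N, time in s.
With the tool pointing down it reaches from about 0.425 to 0.875 m from the base axis. Payload 4.7 kg.
Tool frame: the origin (TCP) lies on the centre line of the jaws, within the pads' length; the fingertips stand 22 mm ahead of it and the grasp point (between the pads) lies 3 mm ahead of it; x points along the fingers, y is the direction in which the jaws open and shut, and the axes are right-handed (so a half turn about x gives the same grasp; the last joint's range is limited). The gripper opens to 87 mm and grips with 3 to 60 N. Pads are 19 mm wide; open, the fingers measure 117 mm over their backs; the gripper's body (75 mm by 190 mm) begins 51 mm behind the grasp point.
Start: joints at [1.308, 0.321, -0.07, 1.45, 0.023, 1.371, -0.057], TCP at [0.178, -0.625, 0.245] pointing down, gripper open.
Joint ranges: [-2.86, 2.86], [-0.3, 2.09], [-1.38, 1.24], [0.06, 2.45], [-1.56, 4.7], [0.09, 2.05], [-2.69, 2.69]. Speed limits (rad/s): [2.57, 2.57, 3.14, 3.14, 3.14, 3.14, 3.14].

### API

Orientations are given as [roll, pitch, yaw] about the fixed x, y, z axes, in that order (R = Rz(yaw) Ry(pitch) Rx(roll)).
In Python, from plant import observe, imaging, ctrl, spotter gives the robot as it stands. The module is installed in compiled form; this text tells all that it offers.
- The arm moves only by the tool apply_moves, never from a script. Its argument "rows" is a list of rows, each an object of numbers: "dx", "dy", "dz": the shift along the tool's x, y, z in m; "ax", "ay", "az": the turn, a rotation vector about the tool's x, y, z in degrees; "claw": the opening in per cent of the stroke, from 0 (shut) to 100 (fully open). A call has 1 to 20 rows; each row is the pose to reach, as a shift and turn from the pose measured when the call began, along the tool's axes at that moment; what a row does not reach only later rows make up. A row lasts 1/10 s, in which the tool goes at most 50 mm and 8.59 degrees, less where a joint would pass 70% of its speed; a pose out of reach is approached as far as the arm can. A call with a gripper value outside its range is refused whole. The fingers move at their own pace and stop on an object; "newtons" is the grip in N (left out, the last holds). Time passes only in rows, so rows that repeat a pose let the fingers close. It gives the time, the measured TCP pose, the force and the opening at its end, in the units of the state.
- observe(): the state, without advancing time (a new reading comes with each control period).
- imaging.snapshot(name): name is "scene" or "side" or "wrist"; returns a dict with "img" (384x512x3 uint8, red, green, blue), "intrinsics" (3x3 intrinsics, pixels), "k1" (the pictures are not rectified: a ray, as slopes to the right and down, at radius r is drawn at 1 + k1 r^2 times it, then the intrinsics apply), "cam_to_world" (4x4, takes a point from camera to world coordinates); the wrist camera has in their place "tool_from_camera" (4x4, takes a point from camera to tool coordinates, whose origin is the TCP and whose axes are the tool frame's). Camera axes: x right, y up, looking along -z (the intrinsics and any distortion apply to the point x, -y, -z); pixel columns grow to the right and rows downward; lengths in m; the calibration is good to about 2 mm. A picture is of the moment at which its call begins: read the wrist's pose just before it. There is no depth.
- ctrl.job_done(): hands the job in, once; it reports no verdict.
Trained networks look in the newest picture that a camera, given by its name, has taken for a name from the list of things; names that differ only in an ending like _2 or _b are one class to them, and where a whole thing is asked for, a point or a joint stands for the part that bears it (a point fixed in the world has none). Each returns a list of dicts, best first, with "conf" (0 to 1); they miss things now and then, are a little off and sometimes report something else, mostly with a low value. They report only what shows in the picture. A call takes as long as a camera call. They do not tell look-alikes from the thing itself.
- spotter.boxes_of(camera, label): "bbox" ([left, top, right, bottom] in pixels, round what is visible of it).
- spotter.cut_out(camera, label): "pixels" (384x512 bool, what is visible of it) and "bbox" ([left, top, right, bottom] in pixels, round what is visible of it).
The state is a dict: "time": time; "qpos": joint angles; "qvel": joint speeds; "effort": joint torques, N m; "position": TCP position; "tcp_rot": TCP orientation; "ft_force": force on the tool from outside, world axes, zero at the start; "moment": the same for the moment, N m; "grip_width": finger opening in m.
Only numpy, scipy, OpenCV 4.12 (cv2) and the standard library are available. Lean on these libraries where they do the work, as an engineer would, in place of code of your own. Each camera call takes 0.05 s, during which the arm holds its last target.

### The job

Set up the optical rail for projecting the slide: seat the condenser on the rail close up to the lamp's foot, the slide holder close up to the condenser's foot (touching, or at most 15 mm between feet), and the lens mount on the rail midway between the slide holder and the screen. Take the lens from the rack, leaving the pinhole stop where it is, and push it down into the lens mount until it clicks fully home.

Things in the scene. Friction and masses are not known exactly. Their poses are not given: they have to be found in the camera images.
- rail: Aluminium rail fixed to the bench, 40 mm wide (x), 460 long (y), 34 high; origin: centre of underside. Riders are set over it from above, anywhere along it. A rider's foot is a saddle 64 mm wide, 40 along the rail, with legs reaching 16 mm down beside the rail, 43 mm apart inside, flared to 51 at the bottom. Riders start standing on the bench, their listed point 77 mm up; seated on the rail it is 95 mm up.
- lamp: Grey lamp house with black fins on top and a round window in both faces: 66 mm wide, 49 mm thick along the rail, top 126 mm above the bench. Fixed on one end of the rail (either end). Its foot is 50 mm long along the rail, so it ends 25 mm from the origin. Origin mid-width of the rail, 18 mm above the bench; y along the rail.
- screen: White screen, a plate 110 mm wide, 84 high, top edge 143 mm above the bench, fixed on the rail's other end; foot 50 mm along the rail. Origin in the plate's plane, mid-width of the rail, 18 mm above the bench; y along the rail.
- condenser_c (a point): Condenser: rider (saddle foot, see rail) with a thick black square cell 56 mm wide (x), 24 thick (y), 56 high, holding a big bulging glass lens (42 mm through its middle). Point: centre of the cell. y lies along the rail when seated (either way round), z up. 320 g; grip across the cell's 56 mm width.
- slide_c (a point): Slide holder: rider (saddle foot, see rail) with a thin aluminium plate 60 mm wide (x), 8 thick (y), 56 high, carrying one mounted amber slide. Point: centre of the plate. y lies along the rail when seated (either way round), z up. 240 g; grip across the plate's 60 mm width or its 8 mm thickness.
- mount_c (a point): Lens mount: rider (saddle foot, see rail) with an empty open-topped fork, 62 mm wide over its uprights (x; grip there), 22 thick (y, along the rail), 360 g. Point: 21 mm above the fork's floor, 28 below its flared top. Grooved to take the lens frame from above, 1.2 mm spare each side. Sprung balls stop it about 13 mm short of home; pushed with some 5 to 12 N it clicks down to the floor.
- lens_c (a point): Lens: black frame 42 mm wide (x), 10 thick (y), 42 high, with bulging round glass 22 mm thick, and on top a flat grip tab 24 wide, 10 thick (grip across y), 28 high; 70 high in all, 60 g. Point: its centre, 35 mm above the underside, 21 below the tab's middle; home in the mount it is 14 mm above the mount's point. Starts upright in a rack slot, 20 mm deep, its point 43 mm above the bench.
- pinhole_c (a point): Pinhole stop, to be left in the rack: a black frame of the lens's size but flat, a thin steel plate with a tiny hole in place of the glass, and on top a round steel stem 8 mm thick, 26 high, in place of the tab. Point: 35 mm above its underside. It stands in the rack's other slot, 64 mm from the lens.
- rack: Light wooden block fixed to the bench, 140 mm long (x), 46 wide (y), 28 high, with two slots in line along its length, centred 32 mm either side of its middle, holding the lens and the pinhole stop. Origin: centre of its underside.
Not all that is in view belongs to the job. What is shaped like the part that bears condenser_c but green or purple is not meant.

How it is judged:
At the end, for the whole second after the job is handed in: All three riders seated upright on the rail (4 mm; square within 0.12 rad). Gaps lamp to condenser foot and condenser to slide holder foot each under 15 mm. Mount 122 to 158 mm from both slide holder and screen. Lens past the click, within 4 mm of full depth, 3 mm sideways. All at rest (x of condenser_c in the frame of rail between -0.005 and 0.005 m and z of condenser_c in the frame of rail between 0.091 and 0.099 m and angle between the y axis of each of condenser_c, slide_c, mount_c and the y axis of rail, either way round below 0.12 rad and angle between each of condenser_c, slide_c, mount_c's own z axis and vertical below 0.08 rad and x of slide_c in the frame of rail between -0.005 and 0.005 m and z of slide_c in the frame of rail between 0.091 and 0.099 m and x of mount_c in the frame of rail between -0.005 and 0.005 m and z of mount_c in the frame of rail between 0.091 and 0.099 m and horizontal distance between condenser_c and lamp below 0.06 m and horizontal distance between slide_c and condenser_c below 0.055 m and horizontal distance between slide_c and lamp above 0.075 m and horizontal distance between mount_c and slide_c between 0.122 and 0.158 m and horizontal distance between mount_c and screen between 0.122 and 0.158 m and z of lens_c in the frame of mount_c between 0.01 and 0.0175 m and x of lens_c in the frame of mount_c between -0.003 and 0.003 m and y of lens_c in the frame of mount_c between -0.004 and 0.004 m and angle between the y axis of lens_c and the y axis of mount_c, either way round below 0.15 rad and linear speed of each of condenser, slide_holder, mount, lens below 0.01 m/s); the robot touches nothing.
It fails at once if the pinhole stop is taken from its slot or shifted by more than 12 mm (distance of pinhole_c from where it was at the start of the episode above 0.012 m).
It also fails if it takes over 106 s, if anything falls off the work surface, if the arm or the gripper's body presses on something with over 40 N, if the wrist force passes 120 N, or if a joint passes its speed limit or range.

## Working session

There is one attempt and no reset: what is moved stays moved. The work goes in short steps, Python scripts to look and compute and a tool call to move; the robot and the scene stay as the last step left them, time stands still between calls to the robot, and variables do not carry over. Pictures are saved under pics/ and viewed, and the job is handed in when it is done.

Besides the shell and the picture viewer there is one more tool, called by a JSON object that holds its "op" and its "data", one argument or row to a line. apply_moves: Moves the arm, as the interface text tells. Its arguments: {"type":"object","properties":{"rows":{"type":"array"},"newtons":{"type":"number"}},"required":["rows"]}

```bash
mkdir -p pics; ls; python3 - <<'E'
from plant import observe, imaging, ctrl, spotter
import cv2, numpy as np
s=observe(); print(s)
for n in ("scene","side","wrist"):
    d=imaging.snapshot(n); cv2.imwrite(f"pics/{n}0.png",d["img"][:,:,::-1])
    print(n,{k:v for k,v in d.items() if k!="img"})
print(observe()['time'])
E
```

```text
pics
{'time': 0.0, 'qpos': array([ 1.30811219,  0.32185212, -0.07008504,  1.45166021,  0.02258519,
        1.37078412, -0.05692385]), 'qvel': array([ 1.59785319e-03, -2.09129520e-04, -1.07667206e-04,  1.88782603e-05,
       -1.64538543e-04,  1.61494490e-04, -1.94499281e-03]), 'effort': array([ 4.71169369e-04, -4.91298938e+01, -4.03821375e-01, -3.12528920e+01,
       -6.40775403e-02,  4.35592909e-02,  1.48785712e-04]), 'position': array([ 0.17744341, -0.62478901,  0.24344998]), 'tcp_rot': array([-1.52797703,  1.56887945,  1.8904035 ]), 'ft_force': array([-0.48836618, -0.44804964,  0.283074  ]), 'moment': array([ 0.00628025, -0.03526971, -0.04086432]), 'grip_width': 0.08714619528318882}
scene {'intrinsics': array([[480.11546749,   0.        , 253.35069787],
       [  0.        , 480.11546749, 191.70885891],
       [  0.        ,   0.        ,   1.        ]]), 'k1': -0.1849770506476384, 'cam_to_world': array([[-0.38875689, -0.53706628,  0.74861732,  1.25459433],
       [ 0.92114382, -0.20978278,  0.32784941,  0.31749591],
       [-0.01902984,  0.81703794,  0.57626979,  0.66708307],
    
[... 394 characters left out ...]
036],
       [-0.00934338,  0.68053278,  0.73265806,  0.82479459],
       [ 0.        ,  0.        ,  0.        ,  1.        ]])}
wrist {'intrinsics': array([[283.30042825,   0.        , 252.51887275],
       [  0.        , 283.30042825, 189.57670488],
       [  0.        ,   0.        ,   1.        ]]), 'k1': -0.02790152636115251, 'tool_from_camera': array([[ 6.54461001e-04,  2.89434545e-01, -9.57197584e-01,
        -1.38928476e-01],
       [ 9.99999701e-01,  2.04692302e-04,  7.45620173e-04,
         5.28553157e-04],
       [ 4.11739212e-04, -9.57197786e-01, -2.89434325e-01,
        -7.95334139e-02],
       [ 0.00000000e+00,  0.00000000e+00,  0.00000000e+00,
         1.00000000e+00]])}
0.15
```

View pics/scene0.png

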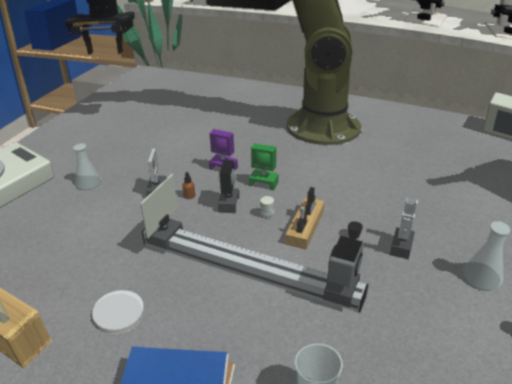

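View pics/side0.png

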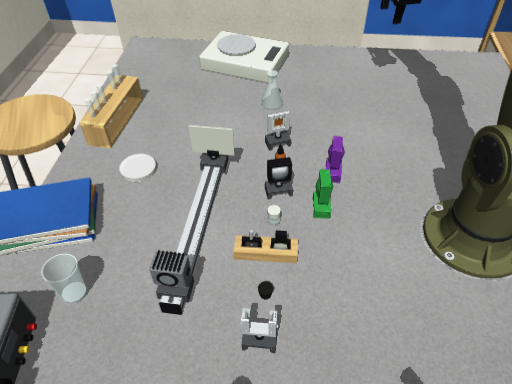

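View pics/wrist0.png

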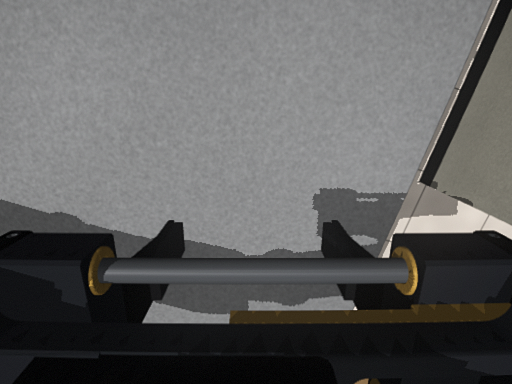

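```bash
python3 - <<'E'
from plant import observe, imaging, ctrl, spotter
for n in ("scene","side"):
    for l in ("rail","lamp","screen","condenser_c","slide_c","mount_c","lens_c","pinhole_c","rack"):
        print(n,l,[(round(d['conf'],2),[round(float(v)) for v in d['bbox']]) for d in spotter.boxes_of(n,l)][:4])
print(observe()['time'])
E
```

```text
scene rail [(0.68, [142, 233, 370, 313])]
scene lamp [(0.92, [322, 235, 366, 310])]
scene screen [(0.9, [140, 174, 182, 248])]
scene condenser_c [(0.72, [216, 158, 241, 215]), (0.68, [206, 131, 241, 168]), (0.63, [249, 144, 282, 190])]
scene slide_c [(0.63, [144, 148, 169, 196])]
scene mount_c [(0.85, [391, 199, 417, 260])]
scene lens_c [(0.49, [307, 189, 317, 217])]
scene pinhole_c [(0.56, [296, 210, 308, 235])]
scene rack [(0.67, [283, 195, 322, 249])]
side rail [(0.64, [164, 167, 222, 317])]
side lamp [(0.67, [150, 253, 190, 305])]
side screen [(0.72, [265, 159, 293, 198]), (0.65, [186, 124, 235, 172]), (0.17, [238, 234, 262, 248])]
side condenser_c [(0.94, [262, 158, 293, 199]), (0.67, [325, 136, 345, 183]), (0.59, [312, 167, 331, 218])]
side slide_c [(0.7, [266, 110, 292, 146])]
side mount_c [(0.91, [241, 308, 277, 351])]
side lens_c [(0.78, [270, 230, 291, 250])]
side pinhole_c [(0.46, [240, 231, 264, 250])]
side rack [(0.56, [233, 238, 302, 266])]
1.05
```

```bash
python3 - <<'E'
import cv2, numpy as np
a=cv2.imread("pics/scene0.png"); b=cv2.imread("pics/side0.png")
cv2.imwrite("pics/c1.png",cv2.resize(a[120:320,130:430],None,fx=2.6,fy=2.6,interpolation=cv2.INTER_CUBIC)[:,:800])
c=b[100:360,150:350]
cv2.imwrite("pics/c2.png",cv2.resize(b[100:225,150:350],None,fx=4,fy=4,interpolation=cv2.INTER_CUBIC))
cv2.imwrite("pics/c3.png",cv2.resize(b[220:360,130:330],None,fx=4,fy=4,interpolation=cv2.INTER_CUBIC))
E
```

```text
(no output)
```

View pics/c1.png

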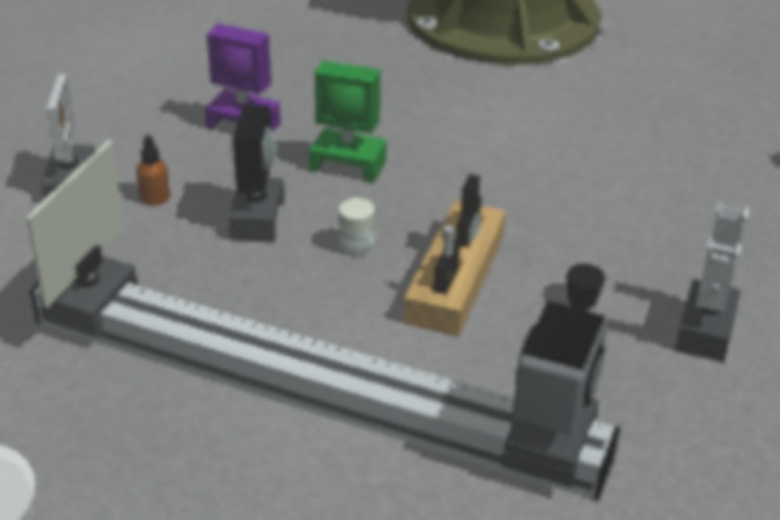

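View pics/c2.png

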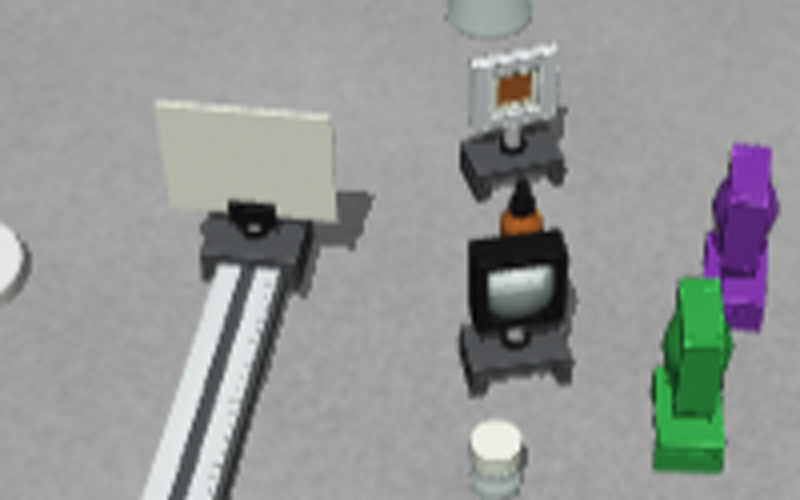

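View pics/c3.png

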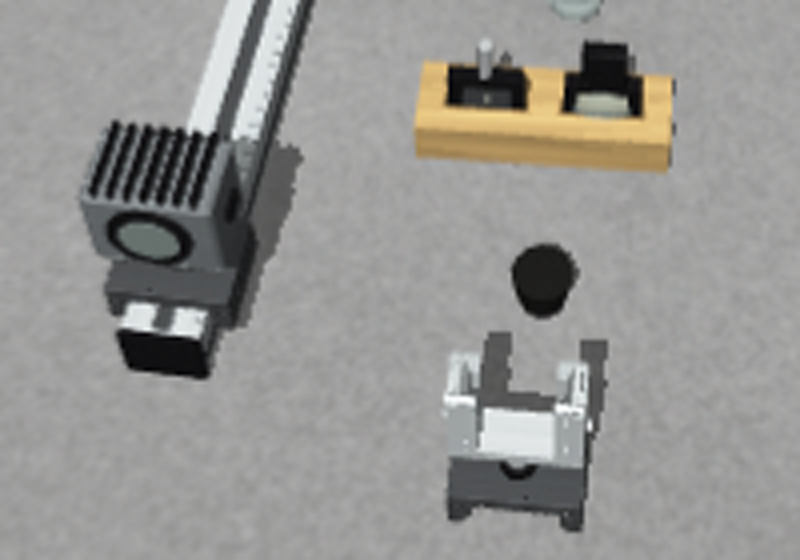

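```bash
cat > h.py <<'E'
import numpy as np, cv2
from scipy.optimize import minimize
from scipy.spatial.transform import Rotation as R
def tool_pose(s):
    T=np.eye(4); T[:3,:3]=R.from_euler('xyz',s['tcp_rot']).as_matrix(); T[:3,3]=s['position']; return T
def c2w(d,s=None):
    return d['cam_to_world'] if 'cam_to_world' in d else tool_pose(s)@d['tool_from_camera']
def proj(P,K,k1,C):
    P=np.atleast_2d(P); p=(P-C[:3,3])@C[:3,:3]
    sx=p[:,0]/-p[:,2]; sy=-p[:,1]/-p[:,2]; f=1+k1*(sx**2+sy**2)
    return np.c_[K[0,0]*sx*f+K[0,2],K[1,1]*sy*f+K[1,2]]
def ray(uv,K,k1,C):
    q=np.array([(uv[0]-K[0,2])/K[0,0],(uv[1]-K[1,2])/K[1,1]]); s=q.copy()
    for _ in range(30): s=q/(1+k1*(s@s))
    d=C[:3,:3]@np.array([s[0],-s[1],-1.]); return C[:3,3],d
def onz(uv,z,cam):
    o,d=ray(uv,*cam); t=(z-o[2])/d[2]; return o+t*d
def box(w,l,z0,z1,x0=0,y0=0):
    return np.array([[x0+sx*w/2,y0+sy*l/2,z] for sx in(-1,1) for sy in(-1,1) for z in(z0,z1)])
foot=lambda h:[box(64,40,16,h),box(10.5,40,0,16,-26.7),box(10.5,40,0,16,26.7)]
M={'condenser_c':foot(28)+[box(14,14,28,49),box(56,24,49,105),box(34,42,66,88)],
 'slide_c':foot(28)+[box(14,14,28,49),box(60,8,49,105)],
 'mount_c':foot(28)+[box(14,14,28,49),box(62,22,45,56),box(9,22,56,105,-26.5),box(9,22,56,105,26.5)],
 'lens_c':[box(42,10,28,50),box(24,10,50,78)],
 'pinhole_c':[box(42,10,28,50),box(8,8,50,76)],
 'rack':[box(140,46,0,28)],
 'rail':[box(40,460,0,34)],
 'lamp':[box(66,49,60,116)],'screen':[box(110,3,59,143)]}
def pts(b,p,dz=0):
    c,s=np.cos(p[2]),np.sin(p[2]); q=b/1000.
    return np.c_[p[0]+c*q[:,0]-s*q[:,1],p[1]+s*q[:,0]+c*q[:,1],q[:,2]+dz]
SC=4
def sil(boxes,p,cam,shape=(384,512),dz=0):
    m=np.zeros((shape[0],shape[1]),np.uint8)
    for b in boxes:
        uv=proj(pts(b,p,dz),*cam); h=cv2.convexHull(uv.astype(np.float32))
        cv2.fillConvexPoly(m,np.round(h*16).astype(np.int32),255,cv2.LINE_AA,4)
    return m
def cost(p,boxes,obs,dz=0):
    t=0
    for cam,mask in obs:
        a=sil(boxes,p,cam,dz=dz)/255.; 
        i=np.minimum(a,mask).sum(); u=np.maximum(a,mask).sum(); t+=1-i/u
    return t/len(obs)
def fit(name,obs,p0,dz=0):
    best=None
    for dy in np.radians([-20,-7,7,20]):
        x=np.array(p0)+[0,0,dy]
        r=minimize(cost,x,args=(M[name],obs,dz),method='Nelder-Mead',options=dict(initial_simplex=x+np.array([[0,0,0],[.012,0,0],[0,.012,0],[0,0,.2]]),xatol=1e-4,fatol=1e-5,maxiter=150))
        if best is None or r.fun<best.fun: best=r
    return best.x,best.fun
E
python3 - <<'E'
from h import *
from plant import observe, imaging, spotter
import pickle
D={n:imaging.snapshot(n) for n in("scene","side")}
cam={n:(D[n]['intrinsics'],D[n]['k1'],D[n]['cam_to_world']) for n in D}
masks={}
for l in M:
    for n in D: masks[n,l]=[(d['conf'],np.array(d['pixels'])) for d in spotter.cut_out(n,l)]
pickle.dump((cam,masks,{n:D[n]['img'] for n in D}),open('m.pkl','wb'))
sidepix={'condenser_c':(279,175),'slide_c':(279,128),'mount_c':(260,325),'lens_c':(281,240),'pinhole_c':(251,240),'rack':(266,250),'rail':(192,240),'lamp':(170,275),'screen':(211,145)}
for l in M:
    zc={'rack':.014,'rail':.02,'lens_c':.05,'pinhole_c':.05,'lamp':.09,'screen':.1}.get(l,.06)
    g=onz(sidepix[l],zc,cam['side'])
    obs=[]
    for n in D:
        pr=proj(g,*cam[n])[0]
        ms=[m for c,m in masks[n,l] if c>.3 ]
        ms=sorted(ms,key=lambda m:np.hypot(*(np.argwhere(m).mean(0)[::-1]-pr)))
        if ms and np.hypot(*(np.argwhere(ms[0]).mean(0)[::-1]-pr))<25+60*(l=='rail'): obs.append((cam[n],ms[0]))
    if not obs: print(l,'none',g);continue
    p,f=fit(l,obs,[g[0],g[1],0 if l!='rail' else -.15])
    print(l,len(obs),'guess',g[:2].round(3),'fit',p.round(4),'yawdeg',round(np.degrees(p[2]),1),'cost',round(f,3))
print(observe()['time'])
E
```

```text
condenser_c 2 guess [ 0.453 -0.094] fit [ 0.4544 -0.0958  0.2995] yawdeg 17.2 cost 0.129
slide_c 2 guess [ 0.467 -0.276] fit [ 0.4699 -0.282   0.4608] yawdeg 26.4 cost 0.294
mount_c 2 guess [0.458 0.301] fit [0.4598 0.3029 0.022 ] yawdeg 1.3 cost 0.138
lens_c 2 guess [0.434 0.095] fit [0.4356 0.0962 0.1069] yawdeg 6.1 cost 0.248
pinhole_c 2 guess [0.499 0.102] fit [0.5011 0.0964 0.1021] yawdeg 5.8 cost 0.313
rack 2 guess [0.466 0.099] fit [0.4678 0.0952 0.027 ] yawdeg 1.5 cost 0.315
rail 2 guess [0.634 0.093] fit [ 0.6361  0.0337 -0.0306] yawdeg -1.8 cost 0.337
lamp 2 guess [0.64  0.231] fit [0.6413 0.2204 0.1015] yawdeg 5.8 cost 0.258
screen 2 guess [ 0.627 -0.143] fit [ 0.6311 -0.1595 -0.0077] yawdeg -0.4 cost 0.322
2.05
```

```bash
cat >> h.py <<'E'
def overlay(img,cam,items,f,fn,crop,dz=0):
    x0,y0,x1,y1=crop
    im=cv2.resize(img[y0:y1,x0:x1,::-1],None,fx=f,fy=f,interpolation=cv2.INTER_CUBIC)
    E=[(a,b) for a in range(8) for b in range(a) if bin(a^b).count('1')==1]
    for boxes,p,dz,col in items:
        for b in boxes:
            uv=(proj(pts(b,p,dz),*cam)-[x0,y0]+.5)*f
            for a,c in E: cv2.line(im,tuple(np.round(uv[a]).astype(int)),tuple(np.round(uv[c]).astype(int)),col,1,cv2.LINE_AA)
    cv2.imwrite(fn,im)
E
cat > ov.py <<'E'
from h import *
import pickle
cam,masks,img=pickle.load(open('m.pkl','rb'))
P={'condenser_c':[.4544,-.0958,.2995],'slide_c':[.4699,-.282,.4608],'mount_c':[.4598,.3029,.022],'lens_c':[.4356,.0962,.1069],'pinhole_c':[.5011,.0964,.1],'rack':[.4678,.0952,.1],'rail':[.6361,.0337,-.0306],'lamp':[.6413,.2204,-.03],'screen':[.6311,-.1595,-.03]}
it=[(M[l],P[l],0,(0,0,255) if l!='rail' else (255,0,255)) for l in P]
overlay(img['side'],cam['side'],it,3.9,'pics/o1.png',(145,100,345,230))
overlay(img['side'],cam['side'],it,3.9,'pics/o2.png',(130,220,330,360))
overlay(img['scene'],cam['scene'],it,2.6,'pics/o3.png',(130,120,430,320))
E
python3 ov.py
```

```text
(no output)
```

View pics/o1.png

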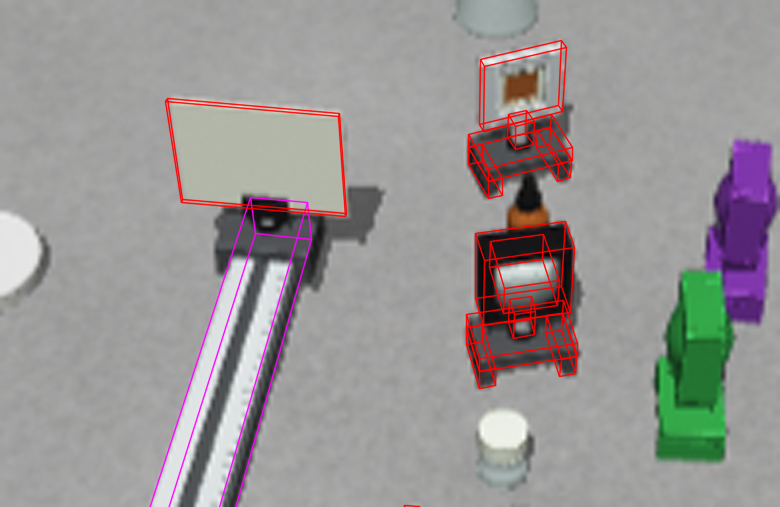

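View pics/o2.png

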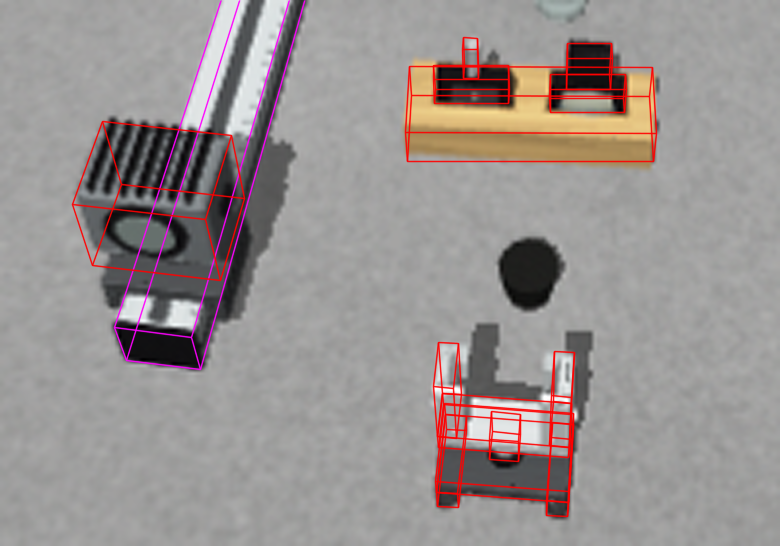

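View pics/o3.png

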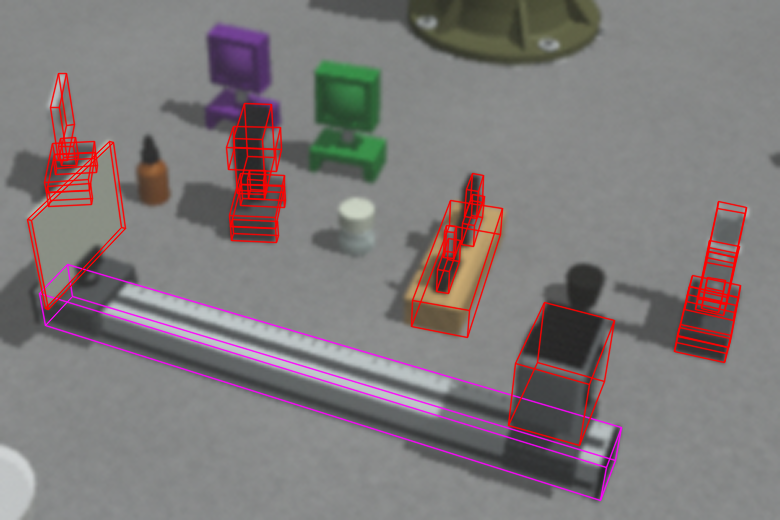

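```bash
cat >> h.py <<'E'
def Rdown(a):
    c,s=np.cos(a),np.sin(a); return np.c_[[0,0,-1.],[c,s,0],[s,-c,0]]
def mv(s,x,y,z,a,flip=True):
    T=tool_pose(s); best=None
    for k in ((0,np.pi) if flip else (0,)):
        rv=R.from_matrix(T[:3,:3].T@Rdown(a+k)).as_rotvec(degrees=True)
        if best is None or np.linalg.norm(rv)<np.linalg.norm(best): best=rv
    d=T[:3,:3].T@(np.array([x,y,z])-T[:3,3])
    j=T[:3,1]; ft=s['ft_force']
    print('d',d.round(4),'rot',best.round(2),'rows~',round(max(np.linalg.norm(d)/.05,np.linalg.norm(best)/8.59),1),'| pos',s['position'].round(4),'jaw',round(np.degrees(np.arctan2(j[1],j[0])),2),'t',round(s['time'],2),'w',round(s['grip_width'],4),'F',ft.round(1),'q7',s['qpos'][6].round(2))
E
python3 - <<'E'
from h import *
from plant import observe
s=observe()
mv(s,.4544,-.0958,.22,.2995)
mv(s,.4544,-.0958,.22,.2995,False); mv(s,.4544,-.0958,.22,.2995+np.pi,False)
E
```

```text
d [ 0.0246 -0.4337 -0.411 ] rot [88.7 -0.  -0. ] rows~ 12.0 | pos [ 0.1776 -0.6253  0.2446] jaw -74.14 t 2.05 w 0.0869 F [ 0.4 -0.9  0. ] q7 -0.06
d [ 0.0246 -0.4337 -0.411 ] rot [-91.3   0.   -0. ] rows~ 12.0 | pos [ 0.1776 -0.6253  0.2446] jaw -74.14 t 2.05 w 0.0869 F [ 0.4 -0.9  0. ] q7 -0.06
d [ 0.0246 -0.4337 -0.411 ] rot [88.7 -0.  -0. ] rows~ 12.0 | pos [ 0.1776 -0.6253  0.2446] jaw -74.14 t 2.05 w 0.0869 F [ 0.4 -0.9  0. ] q7 -0.06
```

```bash
python3 - <<'E'
from h import *
from plant import observe
s=observe()
mv(s,.458,-.03,.23,.3,False)
E
```

```text
d [ 0.0146 -0.496  -0.4324] rot [-91.33   0.    -0.  ] rows~ 13.2 | pos [ 0.1776 -0.6253  0.2446] jaw -74.14 t 2.05 w 0.0869 F [ 0.4 -0.9  0. ] q7 -0.06
```

{"op": "apply_moves", "data": {
  "rows": [
    {"dx": 0.015,"dy": -0.496,"dz": -0.432,"ax": -91.3,"claw": 100},
    {"dx": 0.015,"dy": -0.496,"dz": -0.432,"ax": -91.3},
    {"dx": 0.015,"dy": -0.496,"dz": -0.432,"ax": -91.3},
    {"dx": 0.015,"dy": -0.496,"dz": -0.432,"ax": -91.3},
    {"dx": 0.015,"dy": -0.496,"dz": -0.432,"ax": -91.3},
    {"dx": 0.015,"dy": -0.496,"dz": -0.432,"ax": -91.3},
    {"dx": 0.015,"dy": -0.496,"dz": -0.432,"ax": -91.3},
    {"dx": 0.015,"dy": -0.496,"dz": -0.432,"ax": -91.3},
    {"dx": 0.015,"dy": -0.496,"dz": -0.432,"ax": -91.3},
    {"dx": 0.015,"dy": -0.496,"dz": -0.432,"ax": -91.3},
    {"dx": 0.015,"dy": -0.496,"dz": -0.432,"ax": -91.3},
    {"dx": 0.015,"dy": -0.496,"dz": -0.432,"ax": -91.3},
    {"dx": 0.015,"dy": -0.496,"dz": -0.432,"ax": -91.3},
    {"dx": 0.015,"dy": -0.496,"dz": -0.432,"ax": -91.3},
    {"dx": 0.015,"dy": -0.496,"dz": -0.432,"ax": -91.3},
    {"dx": 0.015,"dy": -0.496,"dz": -0.432,"ax": -91.3},
    {"dx": 0.015,"dy": -0.496,"dz": -0.432,"ax": -91.3}
  ]
}}

```text
validation failed for argument at $.ro...
```

```bash
cat > wv.py <<'E'
import sys
from h import *
from plant import observe, imaging, spotter
import pickle
def look(fn,labels,P,dzs={}):
    s=observe(); d=imaging.snapshot('wrist'); cam=(d['intrinsics'],d['k1'],c2w(d,s))
    overlay(d['img'],cam,[(M[l],P[l],dzs.get(l,0),(0,0,255)) for l in P],1.5,fn,(0,0,512,384))
    cv2.imwrite(fn.replace('.png','_r.png'),cv2.resize(d['img'][:,:,::-1],None,fx=1.5,fy=1.5))
    pickle.dump((cam,d['img'],s),open(fn.replace('pics/','').replace('.png','.pkl'),'wb'))
    for l in labels:
        r=spotter.cut_out('wrist',l)
        pr=proj([*P[l][:2],.06],*cam)[0]
        print(l,[(round(x['conf'],2),[round(float(v)) for v in x['bbox']]) for x in r])
        r=[np.array(x['pixels']) for x in r if x['conf']>.3]
        r=sorted(r,key=lambda m:np.hypot(*(np.argwhere(m).mean(0)[::-1]-pr)))
        if r:
            p,f=fit(l,[(cam,r[0])],P[l],dzs.get(l,0)); print(l,'wristfit',p.round(4),round(f,3))
    return cam,s
E
python3 - <<'E'
from wv import *
P={'condenser_c':[.4544,-.0958,.2995],'slide_c':[.4699,-.282,.4608],'rail':[.6361,.0337,-.0306]}
cam,s=look('pics/w1.png',['condenser_c','slide_c'],P)
mv(s,.4544,-.0958,.083,.2995,False)
E
```

```text
condenser_c []
slide_c []
d [ 0.1616 -0.4337 -0.411 ] rot [-91.3   0.   -0. ] rows~ 12.4 | pos [ 0.1776 -0.6253  0.2446] jaw -74.14 t 2.05 w 0.0869 F [ 0.4 -0.9  0. ] q7 -0.06
```

View pics/w1.png

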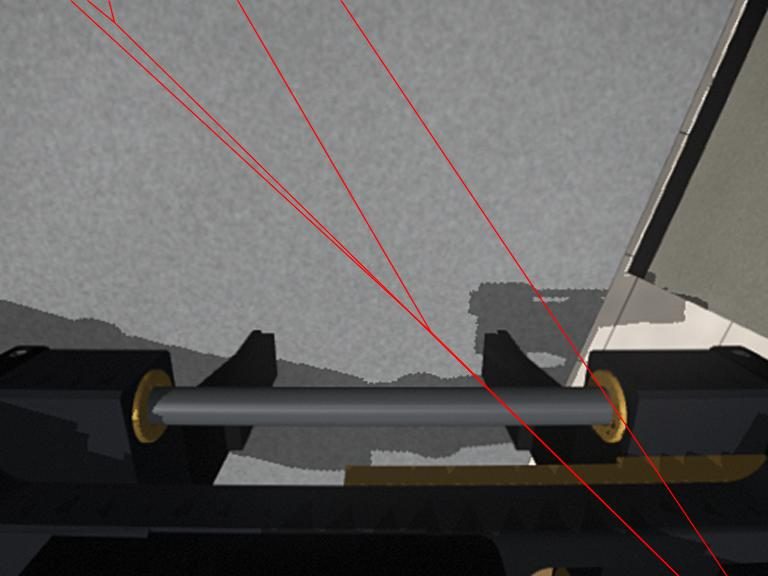

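The move was refused, apparently because every row needs all of its fields. I'll resend with complete rows.

{"op": "apply_moves", "data": {
  "rows": [
    {"dx": 0.015,"dy": -0.496,"dz": -0.432,"ax": -91.3,"ay": 0,"az": 0,"claw": 100},
    {"dx": 0.015,"dy": -0.496,"dz": -0.432,"ax": -91.3,"ay": 0,"az": 0,"claw": 100},
    {"dx": 0.015,"dy": -0.496,"dz": -0.432,"ax": -91.3,"ay": 0,"az": 0,"claw": 100},
    {"dx": 0.015,"dy": -0.496,"dz": -0.432,"ax": -91.3,"ay": 0,"az": 0,"claw": 100},
    {"dx": 0.015,"dy": -0.496,"dz": -0.432,"ax": -91.3,"ay": 0,"az": 0,"claw": 100},
    {"dx": 0.015,"dy": -0.496,"dz": -0.432,"ax": -91.3,"ay": 0,"az": 0,"claw": 100},
    {"dx": 0.015,"dy": -0.496,"dz": -0.432,"ax": -91.3,"ay": 0,"az": 0,"claw": 100},
    {"dx": 0.015,"dy": -0.496,"dz": -0.432,"ax": -91.3,"ay": 0,"az": 0,"claw": 100},
    {"dx": 0.015,"dy": -0.496,"dz": -0.432,"ax": -91.3,"ay": 0,"az": 0,"claw": 100},
    {"dx": 0.015,"dy": -0.496,"dz": -0.432,"ax": -91.3,"ay": 0,"az": 0,"claw": 100},
    {"dx": 0.015,"dy": -0.496,"dz": -0.432,"ax": -91.3,"ay": 0,"az": 0,"claw": 100},
    {"dx": 0.015,"dy": -0.496,"dz": -0.432,"ax": -91.3,"ay": 0,"az": 0,"claw": 100},
    {"dx": 0.015,"dy": -0.496,"dz": -0.432,"ax": -91.3,"ay": 0,"az": 0,"claw": 100},
    {"dx": 0.015,"dy": -0.496,"dz": -0.432,"ax": -91.3,"ay": 0,"az": 0,"claw": 100},
    {"dx": 0.015,"dy": -0.496,"dz": -0.432,"ax": -91.3,"ay": 0,"az": 0,"claw": 100},
    {"dx": 0.015,"dy": -0.496,"dz": -0.432,"ax": -91.3,"ay": 0,"az": 0,"claw": 100}
  ]
}}

```text
time: 3.8
position: [0.4572, -0.0315, 0.2294]
tcp_rot: [-0.9, 1.57, -2.173]
ft_force: [-0.2, 0.2, -0.6]
grip_width: 0.0867
```

```bash
python3 - <<'E'
from wv import *
P={'condenser_c':[.4544,-.0958,.2995],'slide_c':[.4699,-.282,.4608],'rail':[.6361,.0337,-.0306]}
cam,s=look('pics/w1.png',['condenser_c','slide_c'],P)
mv(s,.4544,-.0958,.083,.2995,False)
E
```

```text
condenser_c [(0.85, [109, 209, 148, 259]), (0.79, [126, 130, 191, 206]), (0.7, [310, 285, 354, 311]), (0.6, [200, 199, 263, 255])]
condenser_c wristfit [ 0.4557 -0.0964  0.2743] 0.067
slide_c [(0.71, [195, 306, 234, 325])]
slide_c wristfit [ 0.4624 -0.2594  1.3168] 0.842
d [ 0.1465 -0.0214  0.0605] rot [-0.08  0.04  0.05] rows~ 3.2 | pos [ 0.4572 -0.0315  0.2294] jaw 17.08 t 3.8 w 0.0867 F [-0.2  0.2 -0.6] q7 0.36
```

View pics/w1.png

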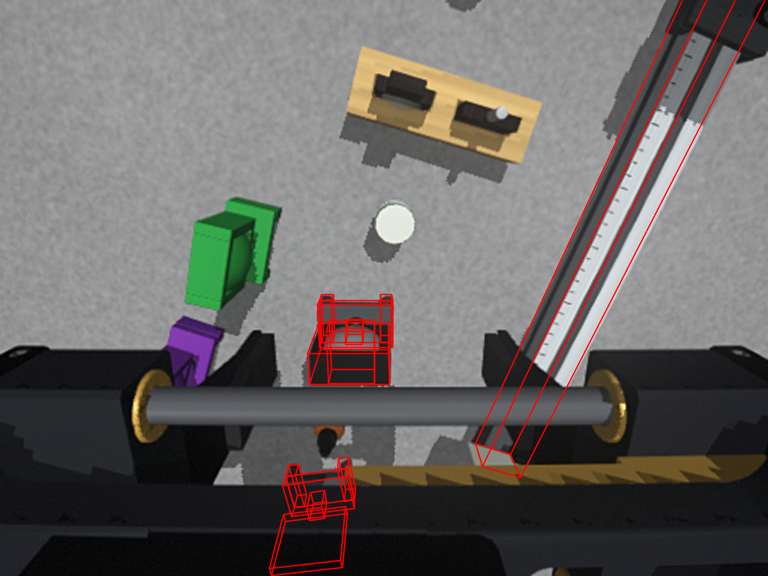

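```bash
python3 - <<'E'
from h import *
import pickle
cam,masks,img=pickle.load(open('m.pkl','rb'))
for n in [(322,178),(322,210),(335,145),(335,175),(313,210)]: print(n,onz(n,.02,cam['side'])[:2].round(3),onz(n,.09,cam['side'])[:2].round(3))
from plant import observe
mv(observe(),.455,-.096,.085,.29,False)
E
```

```text
(322, 178) [ 0.345 -0.135] [ 0.351 -0.064]
(322, 210) [ 0.344 -0.027] [0.35  0.035]
(335, 145) [ 0.311 -0.267] [ 0.32  -0.185]
(335, 175) [ 0.312 -0.149] [ 0.321 -0.077]
(313, 210) [ 0.365 -0.025] [0.37  0.037]
d [ 0.1445 -0.0207  0.0606] rot [0.35 0.02 0.03] rows~ 3.2 | pos [ 0.4571 -0.032   0.2294] jaw 16.97 t 3.95 w 0.0869 F [ 0.3 -0.4  0.1] q7 0.36
```

{"op": "apply_moves", "data": {
  "rows": [
    {"dx": 0,"dy": -0.021,"dz": 0.061,"ax": 0,"ay": 0,"az": 0,"claw": 100},
    {"dx": 0,"dy": -0.021,"dz": 0.061,"ax": 0,"ay": 0,"az": 0,"claw": 100},
    {"dx": 0.04,"dy": -0.021,"dz": 0.061,"ax": 0,"ay": 0,"az": 0,"claw": 100},
    {"dx": 0.08,"dy": -0.021,"dz": 0.061,"ax": 0,"ay": 0,"az": 0,"claw": 100},
    {"dx": 0.12,"dy": -0.021,"dz": 0.061,"ax": 0,"ay": 0,"az": 0,"claw": 100},
    {"dx": 0.144,"dy": -0.021,"dz": 0.061,"ax": 0,"ay": 0,"az": 0,"claw": 100},
    {"dx": 0.144,"dy": -0.021,"dz": 0.061,"ax": 0,"ay": 0,"az": 0,"claw": 100},
    {"dx": 0.144,"dy": -0.021,"dz": 0.061,"ax": 0,"ay": 0,"az": 0,"claw": 100}
  ]
}}

```text
time: 4.75
position: [0.4548, -0.0973, 0.0859]
tcp_rot: [-1.427, 1.57, -2.703]
ft_force: [1.0, -0.8, 0.2]
grip_width: 0.0867
```

{"op": "apply_moves", "data": {
  "rows": [
    {"dx": 0,"dy": 0,"dz": 0,"ax": 0,"ay": 0,"az": 0,"claw": 40},
    {"dx": 0,"dy": 0,"dz": 0,"ax": 0,"ay": 0,"az": 0,"claw": 40},
    {"dx": 0,"dy": 0,"dz": 0,"ax": 0,"ay": 0,"az": 0,"claw": 40},
    {"dx": 0,"dy": 0,"dz": 0,"ax": 0,"ay": 0,"az": 0,"claw": 40},
    {"dx": 0,"dy": 0,"dz": 0,"ax": 0,"ay": 0,"az": 0,"claw": 40},
    {"dx": 0,"dy": 0,"dz": 0,"ax": 0,"ay": 0,"az": 0,"claw": 40}
  ],
  "newtons": 30
}}

```text
time: 5.35
position: [0.4556, -0.0972, 0.0864]
tcp_rot: [0.875, 1.57, -0.401]
ft_force: [0.4, 1.7, 1.3]
grip_width: 0.0554
```

```bash
python3 - <<'E'
from wv import *
P={'condenser_c':[.4553,-.096,.29]}
cam,s=look('pics/w2.png',['condenser_c'],P)
mv(s,.4544,-.0958,.083,.2995,False)
E
```

```text
condenser_c [(0.89, [35, 201, 108, 256]), (0.67, [10, 46, 169, 186]), (0.55, [192, 181, 312, 294])]
condenser_c wristfit [ 0.4553 -0.0963  0.2796] 0.306
d [ 0.0034 -0.0007 -0.0017] rot [-0.27  0.04 -0.05] rows~ 0.1 | pos [ 0.4556 -0.0972  0.0864] jaw 16.89 t 5.35 w 0.0554 F [0.4 1.7 1.3] q7 0.37
```

View pics/w2.png

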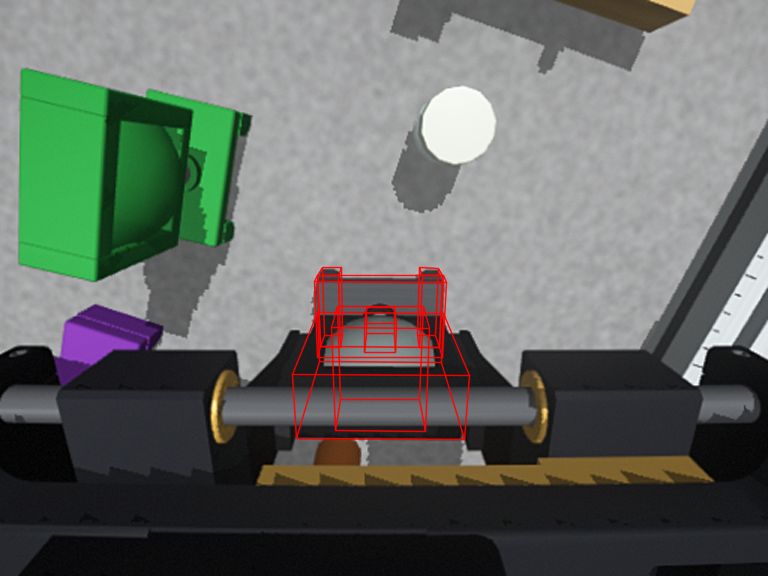

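```bash
python3 - <<'E'
from wv import *
s=observe(); mv(s,.636,.04,.28,-.04,False)
E
```

```text
d [-0.1935  0.2127 -0.0788] rot [19.18  0.03 -0.05] rows~ 6.0 | pos [ 0.4556 -0.0973  0.0864] jaw 16.88 t 5.45 w 0.0557 F [1.7 1.1 2.5] q7 0.37
```

{"op": "apply_moves", "data": {
  "rows": [
    {"dx": -0.04,"dy": 0,"dz": 0,"ax": 0,"ay": 0,"az": 0,"claw": 40},
    {"dx": -0.08,"dy": 0,"dz": 0,"ax": 0,"ay": 0,"az": 0,"claw": 40},
    {"dx": -0.12,"dy": 0,"dz": 0,"ax": 0,"ay": 0,"az": 0,"claw": 40},
    {"dx": -0.16,"dy": 0.03,"dz": -0.01,"ax": 3,"ay": 0,"az": 0,"claw": 40},
    {"dx": -0.193,"dy": 0.06,"dz": -0.02,"ax": 8,"ay": 0,"az": 0,"claw": 40},
    {"dx": -0.193,"dy": 0.1,"dz": -0.04,"ax": 14,"ay": 0,"az": 0,"claw": 40},
    {"dx": -0.193,"dy": 0.14,"dz": -0.055,"ax": 19.2,"ay": 0,"az": 0,"claw": 40},
    {"dx": -0.193,"dy": 0.18,"dz": -0.07,"ax": 19.2,"ay": 0,"az": 0,"claw": 40},
    {"dx": -0.193,"dy": 0.213,"dz": -0.079,"ax": 19.2,"ay": 0,"az": 0,"claw": 40},
    {"dx": -0.193,"dy": 0.213,"dz": -0.079,"ax": 19.2,"ay": 0,"az": 0,"claw": 40},
    {"dx": -0.193,"dy": 0.213,"dz": -0.079,"ax": 19.2,"ay": 0,"az": 0,"claw": 40},
    {"dx": -0.193,"dy": 0.213,"dz": -0.079,"ax": 19.2,"ay": 0,"az": 0,"claw": 40}
  ]
}}

```text
time: 6.65
position: [0.6352, 0.0391, 0.2785]
tcp_rot: [-0.685, 1.568, -2.297]
ft_force: [-0.4, -0.5, -3.0]
grip_width: 0.0558
```

```bash
python3 - <<'E'
from wv import *
P={'rail':[.6361,.0337,-.0306],'lamp':[.6413,.2204,-.03],'rack':[.4678,.0952,.1],'mount_c':[.4598,.3029,.022],'lens_c':[.4356,.0962,.1069],'pinhole_c':[.5011,.0964,.1]}
cam,s=look('pics/w3.png',['mount_c','rack','lens_c','pinhole_c'],P)
mv(s,.4544,-.0958,.083,.2995,False)
E
```

```text
mount_c [(0.47, [77, 123, 124, 144])]
mount_c wristfit [ 0.4598  0.3029 -0.3271] 1.0
rack [(0.83, [73, 102, 189, 148])]
rack wristfit [0.4696 0.0935 0.0288] 0.305
lens_c [(0.6, [76, 120, 124, 141])]
lens_c wristfit [0.4388 0.0923 0.026 ] 0.194
pinhole_c [(0.75, [130, 118, 170, 133])]
pinhole_c wristfit [0.5027 0.0947 0.0473] 0.089
d [ 0.196  -0.1748  0.1419] rot [-19.53   0.09   0.1 ] rows~ 6.0 | pos [0.6352 0.0391 0.2785] jaw -2.37 t 6.65 w 0.0558 F [-0.4 -0.5 -3. ] q7 -0.33
```

View pics/w3.png

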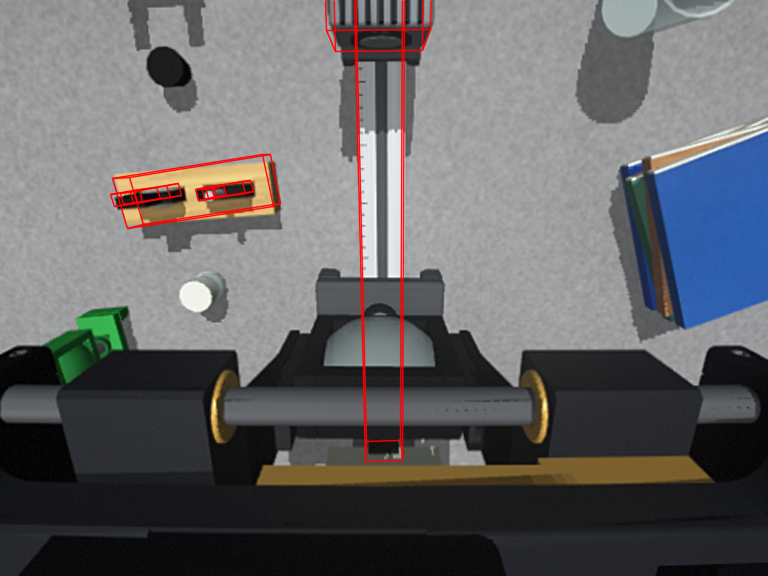

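View pics/w3_r.png

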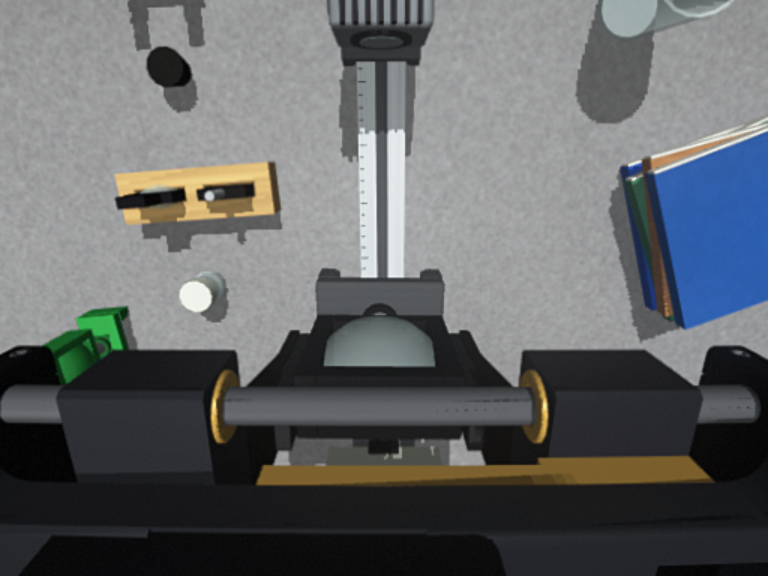

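```bash
python3 - <<'E'
from h import *
import pickle
cam,img,s=pickle.load(open('w3.pkl','rb'))
g=img.mean(2)
for r in (50,70,100,130,160,178): print(r,g[r,232:276].astype(int))
im=cv2.resize(img[0:190,205:305,::-1],None,fx=4,fy=3,interpolation=cv2.INTER_CUBIC); cv2.imwrite('pics/w3c.png',im)
E
```

```text
50 [ 94  96  96  95  94  95 138 142 135 136 141 136 139 141 139 139 142 143
  69  54  55  58  58  55  50  56 116 142 139 143 145 141 143 136 133 138
 142 141 111  91  89  93  93  93]
70 [ 94  95  97  98  97  96 122 136 132 126 143 141 139 142 142 141 144 145
  84  57  58  58  60  58  52  59 118 143 139 146 147 143 145 138 138 141
 145 142 108  93  97  95  93 106]
100 [ 98  98  96  92  95  89 108 237 232 224 228 231 227 229 230 227 231 238
 190  95  90  91  96  94  85  92 195 233 228 232 233 230 230 228 228 231
 236 239 114 100 100 104 167 165]
130 [170 169 168 169 171 167 162 189 235 228 225 231 228 227 228 224 227 236
 235 108  86  96  96  98  91  92 176 231 229 230 231 229 229 226 228 230
 231 215 162 167 171 165 161 165]
160 [170 168 170 167 164 162 158 160 213 231 225 228 227 221 226 222 223 231
 238 139  88  93  96  99  92  89 165 230 230 231 230 224 226 224 226 228
 229 196 166 165 162 161 161 163]
178 [163 165 163 159 156 159 160 158 179 216 177 176 225 223 226 223 222 229
 237 162  90  87  93  96  87  86 163 229 230 229 228 225 224 223 223 225
 226 184 167 165 164 162 164 164]
```

View pics/w3c.png

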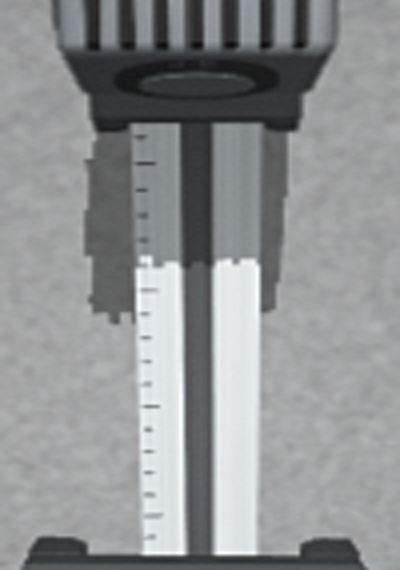

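```bash
python3 - <<'E'
from h import *
import pickle
cam,img,s=pickle.load(open('w3.pkl','rb'))
for r,l,rt in((50,237.5,270.0),(70,237.7,269.9),(100,238.4,269.6),(130,238.7,269.3),(160,239.8,268.9),(178,240.2,268.7)):
    a=onz((l,r),.034,cam);b=onz((rt,r),.034,cam); print(r,a[:2].round(4),b[:2].round(4),((a+b)/2)[:2].round(4),np.linalg.norm(a-b).round(4))
print('foot',onz((253.8,41.3),.034,cam).round(4))
# lamp top front edges
for u in [(236,41),(275.5,41),(237,32),(273,32)]: print(u,onz(u,.034,cam).round(4),onz(u,.05,cam).round(4))
cam2,masks,img2=pickle.load(open('m.pkl','rb'))
cam2=dict(cam2)
# reprojection residual of side/scene: rail near end corners
for p in [(.6361,.0337)]:
  pass
E
```

```text
50 [0.6221 0.1833] [0.6623 0.1816] [0.6422 0.1825] 0.0402
70 [0.6211 0.1602] [0.6616 0.1585] [0.6413 0.1593] 0.0405
100 [0.62   0.1239] [0.6603 0.1222] [0.6401 0.1231] 0.0404
130 [0.6182 0.0857] [0.6589 0.084 ] [0.6386 0.0849] 0.0407
160 [0.6175 0.0453] [0.6573 0.0436] [0.6374 0.0444] 0.0399
178 [0.6167 0.0198] [0.6564 0.0182] [0.6365 0.019 ] 0.0398
foot [0.6427 0.1923 0.034 ]
(236, 41) [0.6208 0.1936 0.034 ] [0.6216 0.1904 0.05  ]
(275.5, 41) [0.6693 0.1915 0.034 ] [0.668  0.1885 0.05  ]
(237, 32) [0.6226 0.2035 0.034 ] [0.6233 0.2    0.05  ]
(273, 32) [0.6665 0.2017 0.034 ] [0.6653 0.1982 0.05  ]
```

```bash
python3 - <<'E'
from wv import *
s=observe(); mv(s,.6417,.1667,.15,-.0349,False)
E
```

```text
d [ 0.1298  0.0003 -0.1277] rot [-0.39  0.09 -0.09] rows~ 3.6 | pos [0.6358 0.0393 0.28  ] jaw -2.39 t 6.9 w 0.0557 F [ 0.2  0.1 -5.2] q7 -0.33
```

{"op": "apply_moves", "data": {
  "rows": [
    {"dx": 0,"dy": 0,"dz": -0.04,"ax": -0.4,"ay": 0,"az": 0,"claw": 40},
    {"dx": 0,"dy": 0,"dz": -0.08,"ax": -0.4,"ay": 0,"az": 0,"claw": 40},
    {"dx": 0.02,"dy": 0,"dz": -0.12,"ax": -0.4,"ay": 0,"az": 0,"claw": 40},
    {"dx": 0.05,"dy": 0,"dz": -0.128,"ax": -0.4,"ay": 0,"az": 0,"claw": 40},
    {"dx": 0.09,"dy": 0,"dz": -0.128,"ax": -0.4,"ay": 0,"az": 0,"claw": 40},
    {"dx": 0.12,"dy": 0,"dz": -0.128,"ax": -0.4,"ay": 0,"az": 0,"claw": 40},
    {"dx": 0.13,"dy": 0,"dz": -0.128,"ax": -0.4,"ay": 0,"az": 0,"claw": 40},
    {"dx": 0.13,"dy": 0,"dz": -0.128,"ax": -0.4,"ay": 0,"az": 0,"claw": 40}
  ]
}}

```text
time: 7.7
position: [0.6406, 0.166, 0.1486]
tcp_rot: [-0.367, 1.568, -1.973]
ft_force: [0.3, -0.8, -4.0]
grip_width: 0.0557
```

```bash
python3 - <<'E'
from wv import *
s=observe(); mv(s,.6417,.1667,.105,-.0349,False)
P={'condenser_c':[s['position'][0],s['position'][1]+.0008,-.0349],'rail':[.637,.0337,-.0349],'lamp':[.6434,.2185,-.0349]}
dz=s['position'][2]-.0864
d={n:imaging.snapshot(n) for n in('scene','side')}
for n,cr in(('scene',(280,170,430,320)),('side',(120,200,270,350))):
    cam=(d[n]['intrinsics'],d[n]['k1'],d[n]['cam_to_world'])
    overlay(d[n]['img'],cam,[(M[l],P[l],dz if l=='condenser_c' else 0,(0,0,255)) for l in P],4,f'pics/p1{n}.png',cr)
im=np.hstack([cv2.imread(f'pics/p1{n}.png')[:, :400] if 0 else cv2.resize(cv2.imread(f'pics/p1{n}.png'),(400,400)) for n in('scene','side')]); cv2.imwrite('pics/p1.png',im)
E
```

```text
d [ 0.0436  0.0011 -0.0009] rot [-0.03  0.14  0.05] rows~ 0.9 | pos [0.6406 0.166  0.1486] jaw -2.03 t 7.7 w 0.0557 F [ 0.3 -0.8 -4. ] q7 -0.59
```

View pics/p1.png

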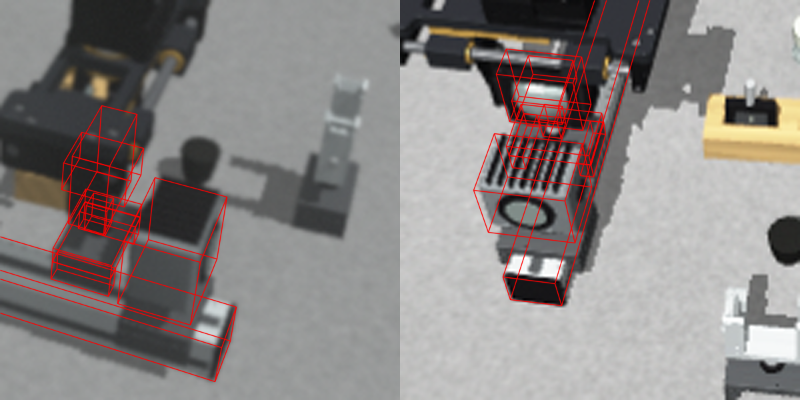

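{"op": "apply_moves", "data": {
  "rows": [
    {"dx": 0.015,"dy": 0.001,"dz": 0,"ax": 0,"ay": 0,"az": 0,"claw": 40},
    {"dx": 0.025,"dy": 0.001,"dz": 0,"ax": 0,"ay": 0,"az": 0,"claw": 40},
    {"dx": 0.033,"dy": 0.001,"dz": 0,"ax": 0,"ay": 0,"az": 0,"claw": 40},
    {"dx": 0.039,"dy": 0.001,"dz": 0,"ax": 0,"ay": 0,"az": 0,"claw": 40},
    {"dx": 0.043,"dy": 0.001,"dz": 0,"ax": 0,"ay": 0,"az": 0,"claw": 40},
    {"dx": 0.044,"dy": 0.001,"dz": 0,"ax": 0,"ay": 0,"az": 0,"claw": 40}
  ]
}}

```text
time: 8.4
position: [0.6428, 0.1672, 0.1069]
tcp_rot: [1.208, 1.568, -0.397]
ft_force: [-2.3, -0.2, -3.2]
grip_width: 0.0561
```

{"op": "apply_moves", "data": {
  "rows": [
    {"dx": 0.002,"dy": 0,"dz": 0,"ax": 0,"ay": 0,"az": 0,"claw": 40},
    {"dx": 0.003,"dy": 0,"dz": 0,"ax": 0,"ay": 0,"az": 0,"claw": 40},
    {"dx": 0.003,"dy": 0,"dz": 0,"ax": 0,"ay": 0,"az": 0,"claw": 40}
  ]
}}

```text
time: 8.7
position: [0.6427, 0.1675, 0.1044]
tcp_rot: [1.27, 1.568, -0.335]
ft_force: [-1.8, 0.2, 0.2]
grip_width: 0.0559
```

```bash
python3 - <<'E'
from wv import *
s=observe(); mv(s,.6417,.1667,.1044,-.0349,False)
s=observe(); print(s['position'],s['ft_force'])
E
```

```text
d [ 0.     -0.001   0.0008] rot [ 0.    0.04 -0.13] rows~ 0.0 | pos [0.6427 0.1675 0.1044] jaw -2.0 t 8.7 w 0.0559 F [-1.8  0.2  0.2] q7 -0.61
[0.64272102 0.16745744 0.10440182] [-1.75884152  0.2272007   0.23293211]
```

{"op": "apply_moves", "data": {
  "rows": [
    {"dx": 0,"dy": 0,"dz": 0,"ax": 0,"ay": 0,"az": 0,"claw": 100},
    {"dx": 0,"dy": 0,"dz": 0,"ax": 0,"ay": 0,"az": 0,"claw": 100},
    {"dx": 0,"dy": 0,"dz": 0,"ax": 0,"ay": 0,"az": 0,"claw": 100},
    {"dx": 0,"dy": 0,"dz": 0,"ax": 0,"ay": 0,"az": 0,"claw": 100},
    {"dx": -0.03,"dy": 0,"dz": 0,"ax": 0,"ay": 0,"az": 0,"claw": 100},
    {"dx": -0.07,"dy": 0,"dz": 0,"ax": 0,"ay": 0,"az": 0,"claw": 100},
    {"dx": -0.11,"dy": 0,"dz": 0,"ax": 0,"ay": 0,"az": 0,"claw": 100},
    {"dx": -0.14,"dy": 0,"dz": 0,"ax": 0,"ay": 0,"az": 0,"claw": 100},
    {"dx": -0.14,"dy": 0,"dz": 0.05,"ax": 0,"ay": 0,"az": 0,"claw": 100},
    {"dx": -0.14,"dy": 0,"dz": 0.1,"ax": 0,"ay": 0,"az": 0,"claw": 100},
    {"dx": -0.14,"dy": 0,"dz": 0.15,"ax": 0,"ay": 0,"az": 0,"claw": 100},
    {"dx": -0.14,"dy": 0,"dz": 0.15,"ax": 0,"ay": 0,"az": 0,"claw": 100}
  ]
}}

```text
time: 9.9
position: [0.638, 0.0058, 0.244]
tcp_rot: [0.335, 1.563, -1.285]
ft_force: [-0.0, -1.3, -0.9]
grip_width: 0.0871
```

```bash
python3 - <<'E'
from wv import *
P={'condenser_c':[.6426,.168,-.0349],'rail':[.637,.0337,-.0349],'lamp':[.6434,.2185,-.0349],'rack':[.469,.0945,.03],'lens_c':[.437,.0945,.03],'pinhole_c':[.502,.0955,.03]}
cam,s=look('pics/w4.png',['condenser_c','lens_c','pinhole_c','lamp'],P,{'condenser_c':.018})
mv(s,.46,-.36,.22,.45,False)
E
```

```text
condenser_c [(0.96, [1, 189, 80, 236]), (0.71, [210, 2, 285, 49])]
condenser_c wristfit [ 0.6432  0.1681 -0.0751] 0.028
lens_c [(0.58, [45, 96, 107, 117]), (0.18, [106, 95, 154, 107])]
lens_c wristfit [0.44   0.0922 0.0312] 0.222
pinhole_c [(0.82, [106, 95, 156, 107])]
pinhole_c wristfit [ 5.024e-01  9.370e-02 -1.000e-04] 0.102
lamp [(0.47, [211, 1, 285, 45])]
lamp wristfit [0.6444 0.1768 1.5167] 0.108
d [ 0.0264 -0.1598  0.374 ] rot [-28.6    0.45  -0.04] rows~ 8.2 | pos [0.638  0.0058 0.244 ] jaw -2.82 t 9.9 w 0.0871 F [-0.  -1.3 -0.9] q7 -0.3
```

View pics/w4.png

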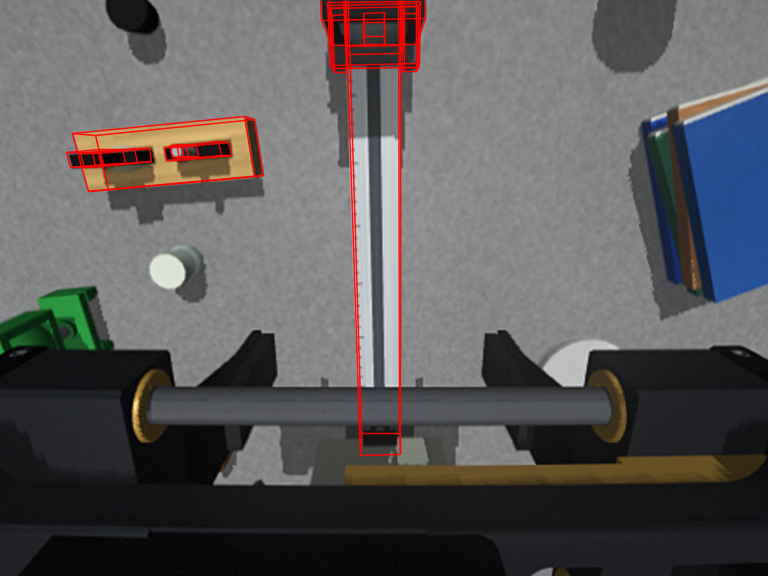

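{"op": "apply_moves", "data": {
  "rows": [
    {"dx": 0.026,"dy": -0.16,"dz": 0.374,"ax": -28.6,"ay": 0.4,"az": 0,"claw": 100},
    {"dx": 0.026,"dy": -0.16,"dz": 0.374,"ax": -28.6,"ay": 0.4,"az": 0,"claw": 100},
    {"dx": 0.026,"dy": -0.16,"dz": 0.374,"ax": -28.6,"ay": 0.4,"az": 0,"claw": 100},
    {"dx": 0.026,"dy": -0.16,"dz": 0.374,"ax": -28.6,"ay": 0.4,"az": 0,"claw": 100},
    {"dx": 0.026,"dy": -0.16,"dz": 0.374,"ax": -28.6,"ay": 0.4,"az": 0,"claw": 100},
    {"dx": 0.026,"dy": -0.16,"dz": 0.374,"ax": -28.6,"ay": 0.4,"az": 0,"claw": 100},
    {"dx": 0.026,"dy": -0.16,"dz": 0.374,"ax": -28.6,"ay": 0.4,"az": 0,"claw": 100},
    {"dx": 0.026,"dy": -0.16,"dz": 0.374,"ax": -28.6,"ay": 0.4,"az": 0,"claw": 100},
    {"dx": 0.026,"dy": -0.16,"dz": 0.374,"ax": -28.6,"ay": 0.4,"az": 0,"claw": 100},
    {"dx": 0.026,"dy": -0.16,"dz": 0.374,"ax": -28.6,"ay": 0.4,"az": 0,"claw": 100},
    {"dx": 0.026,"dy": -0.16,"dz": 0.374,"ax": -28.6,"ay": 0.4,"az": 0,"claw": 100}
  ]
}}

```text
time: 11.25
position: [0.4669, -0.3463, 0.2183]
tcp_rot: [2.417, 1.562, 1.317]
ft_force: [0.5, 0.0, 0.1]
grip_width: 0.0869
```

```bash
python3 - <<'E'
from wv import *
P={'slide_c':[.4699,-.282,.4608],'rail':[.637,.0337,-.0349],'screen':[.632,-.16,-.0349]}
cam,s=look('pics/w5.png',['slide_c'],P)
mv(s,.4699,-.282,.085,.46,False)
E
```

```text
slide_c [(0.61, [252, 110, 325, 152])]
slide_c wristfit [ 0.4722 -0.2833  0.3921] 0.072
d [ 0.1338  0.031  -0.0551] rot [ 0.59 -0.38 -0.33] rows~ 3.0 | pos [ 0.4669 -0.3463  0.2183] jaw 26.95 t 11.25 w 0.0869 F [0.5 0.  0.1] q7 0.93
```

View pics/w5.png

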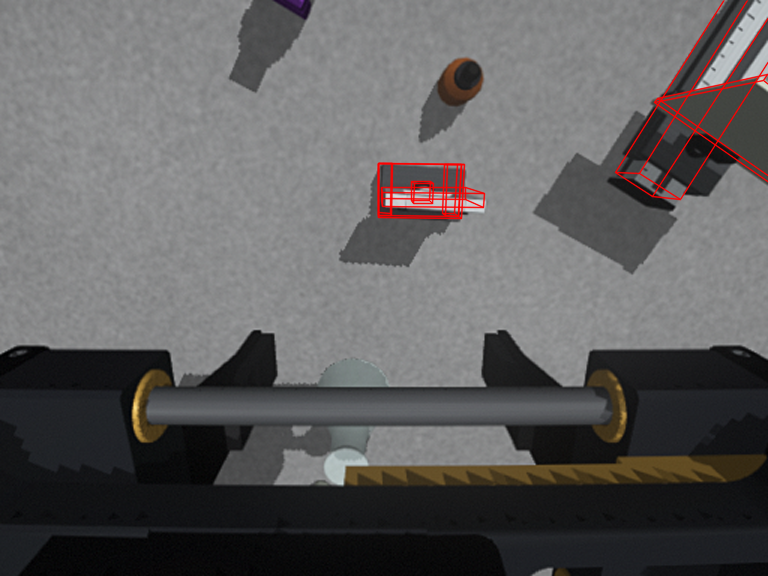

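```bash
python3 - <<'E'
from h import *
from plant import observe,spotter
import pickle
cam,masks,img=pickle.load(open('m.pkl','rb'))
c5,i5,s5=pickle.load(open('w5.pkl','rb'))
m5=np.array(spotter.cut_out('wrist','slide_c')[0]['pixels'])
p,f=fit('slide_c',[(c5,m5),(cam['side'],masks['side','slide_c'][0][1])],[.471,-.283,.42]); print(p.round(4),f)
for y in (.38,.42,.46):
    overlay(i5,c5,[(M['slide_c'],[.4722,-.2833,y],0,(0,0,255))],5,f'pics/y{int(y*100)}.png',(240,95,340,165))
cv2.imwrite('pics/y.png',np.hstack([cv2.resize(cv2.imread(f'pics/y{k}.png'),(400,280)) for k in (38,46)]))
mv(observe(),p[0],p[1],.085,p[2],False)
E
```

```text
[ 0.4716 -0.2834  0.3883] 0.11896760256211175
d [ 0.134   0.0316 -0.0529] rot [ 4.8  -0.34 -0.29] rows~ 3.0 | pos [ 0.4672 -0.3459  0.2185] jaw 27.05 t 11.4 w 0.0871 F [ 0.2  0.5 -0.6] q7 0.93
```

View pics/y.png

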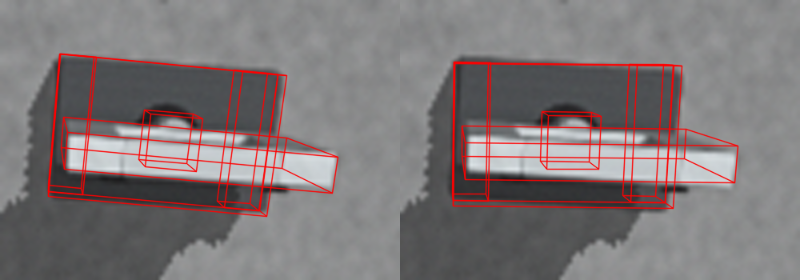

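{"op": "apply_moves", "data": {
  "rows": [
    {"dx": 0,"dy": 0.031,"dz": -0.03,"ax": 1.8,"ay": -0.3,"az": -0.3,"claw": 100},
    {"dx": 0,"dy": 0.031,"dz": -0.053,"ax": 1.8,"ay": -0.3,"az": -0.3,"claw": 100},
    {"dx": 0,"dy": 0.031,"dz": -0.053,"ax": 1.8,"ay": -0.3,"az": -0.3,"claw": 100},
    {"dx": 0.04,"dy": 0.031,"dz": -0.053,"ax": 1.8,"ay": -0.3,"az": -0.3,"claw": 100},
    {"dx": 0.08,"dy": 0.031,"dz": -0.053,"ax": 1.8,"ay": -0.3,"az": -0.3,"claw": 100},
    {"dx": 0.12,"dy": 0.031,"dz": -0.053,"ax": 1.8,"ay": -0.3,"az": -0.3,"claw": 100},
    {"dx": 0.134,"dy": 0.031,"dz": -0.053,"ax": 1.8,"ay": -0.3,"az": -0.3,"claw": 100},
    {"dx": 0.134,"dy": 0.031,"dz": -0.053,"ax": 1.8,"ay": -0.3,"az": -0.3,"claw": 100}
  ]
}}

```text
time: 12.2
position: [0.4701, -0.2825, 0.0834]
tcp_rot: [-2.787, 1.566, 2.367]
ft_force: [0.4, 0.3, 0.2]
grip_width: 0.087
```

```bash
python3 - <<'E'
from wv import *
P={'slide_c':[.4716,-.2834,.44]}
cam,s=look('pics/w6.png',[],P)
mv(s,.4716,-.283,.085,.44,False)
E
```

```text
d [-0.0017  0.0012  0.0011] rot [ 0.1  -0.25  0.09] rows~ 0.0 | pos [ 0.4701 -0.2825  0.0834] jaw 25.31 t 12.2 w 0.087 F [0.4 0.3 0.2] q7 0.74
```

View pics/w6.png

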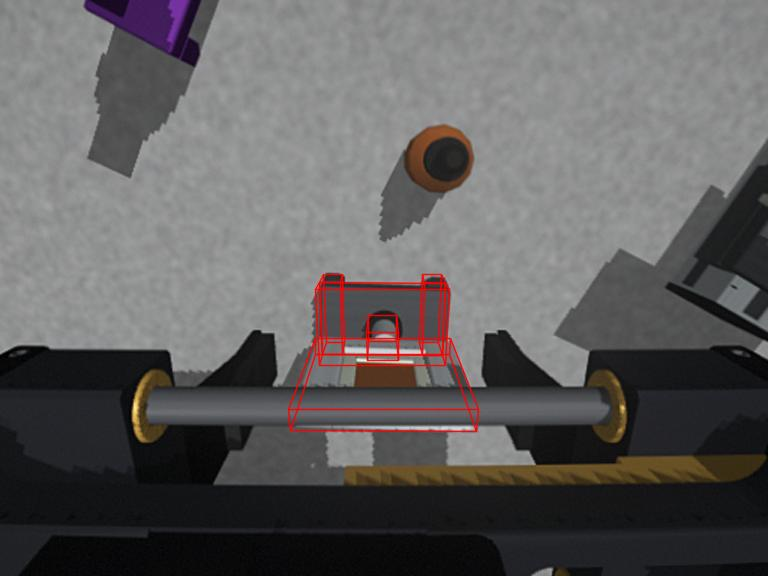

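{"op": "apply_moves", "data": {
  "rows": [
    {"dx": -0.001,"dy": 0.001,"dz": 0.001,"ax": 0,"ay": 0,"az": 0,"claw": 40},
    {"dx": -0.001,"dy": 0.001,"dz": 0.001,"ax": 0,"ay": 0,"az": 0,"claw": 40},
    {"dx": -0.001,"dy": 0.001,"dz": 0.001,"ax": 0,"ay": 0,"az": 0,"claw": 40},
    {"dx": -0.001,"dy": 0.001,"dz": 0.001,"ax": 0,"ay": 0,"az": 0,"claw": 40},
    {"dx": -0.001,"dy": 0.001,"dz": 0.001,"ax": 0,"ay": 0,"az": 0,"claw": 40},
    {"dx": -0.001,"dy": 0.001,"dz": 0.001,"ax": 0,"ay": 0,"az": 0,"claw": 40}
  ],
  "newtons": 30
}}

```text
time: 12.85
position: [0.4732, -0.284, 0.087]
tcp_rot: [1.851, 1.57, 0.722]
ft_force: [-0.6, -0.6, 4.5]
grip_width: 0.0598
```

```bash
python3 - <<'E'
from wv import *
P={'slide_c':[.4716,-.2834,.44]}
cam,s=look('pics/w6.png',['slide_c'],P)
mv(s,.639,.06,.28,-.0349,False)
E
```

```text
slide_c [(0.59, [196, 176, 311, 262])]
slide_c wristfit [ 0.469  -0.2723  0.4297] 0.261
d [-0.1928  0.297  -0.2402] rot [ 2.729e+01 -1.000e-02 -3.000e-02] rows~ 8.6 | pos [ 0.4732 -0.284   0.087 ] jaw 25.29 t 12.85 w 0.0598 F [-0.6 -0.6  4.5] q7 0.74
```

{"op": "apply_moves", "data": {
  "rows": [
    {"dx": -0.04,"dy": 0,"dz": 0,"ax": 0,"ay": 0,"az": 0,"claw": 40},
    {"dx": -0.08,"dy": 0,"dz": 0,"ax": 0,"ay": 0,"az": 0,"claw": 40},
    {"dx": -0.12,"dy": 0,"dz": 0,"ax": 0,"ay": 0,"az": 0,"claw": 40},
    {"dx": -0.16,"dy": 0,"dz": 0,"ax": 0,"ay": 0,"az": 0,"claw": 40},
    {"dx": -0.193,"dy": 0.03,"dz": -0.025,"ax": 4,"ay": 0,"az": 0,"claw": 40},
    {"dx": -0.193,"dy": 0.06,"dz": -0.05,"ax": 8,"ay": 0,"az": 0,"claw": 40},
    {"dx": -0.193,"dy": 0.09,"dz": -0.075,"ax": 12,"ay": 0,"az": 0,"claw": 40},
    {"dx": -0.193,"dy": 0.12,"dz": -0.1,"ax": 16,"ay": 0,"az": 0,"claw": 40},
    {"dx": -0.193,"dy": 0.15,"dz": -0.125,"ax": 20,"ay": 0,"az": 0,"claw": 40},
    {"dx": -0.193,"dy": 0.18,"dz": -0.15,"ax": 24,"ay": 0,"az": 0,"claw": 40},
    {"dx": -0.193,"dy": 0.21,"dz": -0.175,"ax": 27.3,"ay": 0,"az": 0,"claw": 40},
    {"dx": -0.193,"dy": 0.24,"dz": -0.2,"ax": 27.3,"ay": 0,"az": 0,"claw": 40},
    {"dx": -0.193,"dy": 0.27,"dz": -0.22,"ax": 27.3,"ay": 0,"az": 0,"claw": 40},
    {"dx": -0.193,"dy": 0.297,"dz": -0.24,"ax": 27.3,"ay": 0,"az": 0,"claw": 40},
    {"dx": -0.193,"dy": 0.297,"dz": -0.24,"ax": 27.3,"ay": 0,"az": 0,"claw": 40},
    {"dx": -0.193,"dy": 0.297,"dz": -0.24,"ax": 27.3,"ay": 0,"az": 0,"claw": 40}
  ]
}}

```text
time: 14.55
position: [0.6385, 0.0607, 0.2788]
tcp_rot: [-1.77, 1.569, 2.91]
ft_force: [0.4, 0.2, -1.9]
grip_width: 0.0596
```

```bash
python3 - <<'E'
from wv import *
s=observe(); x,y,z=s['position']
P={'condenser_c':[.643,.168,-.0349],'slide_c':[x,y,-.035],'mount_c':[.4598,.3029,.022],'lamp':[.6434,.2185,-.0349],'rack':[.469,.0945,.03],'lens_c':[.437,.0945,.03],'pinhole_c':[.502,.0955,.03]}
cam,s=look('pics/w7.png',['condenser_c','slide_c'],P,{'condenser_c':.018,'slide_c':z-.086})
mv(s,.6408,.121,.15,-.0349,False)
E
```

```text
condenser_c [(0.73, [222, 56, 286, 98]), (0.73, [36, 217, 88, 251])]
condenser_c wristfit [ 0.6429  0.1663 -0.044 ] 0.134
slide_c [(0.96, [197, 177, 312, 261]), (0.24, [241, 98, 268, 290])]
slide_c wristfit [ 0.6384  0.0736 -0.018 ] 0.266
d [ 0.1288  0.0006 -0.0602] rot [ 0.14 -0.03  0.13] rows~ 2.8 | pos [0.6385 0.0607 0.2788] jaw -1.86 t 14.55 w 0.0596 F [ 0.4  0.2 -1.9] q7 -0.39
```

View pics/w7.png

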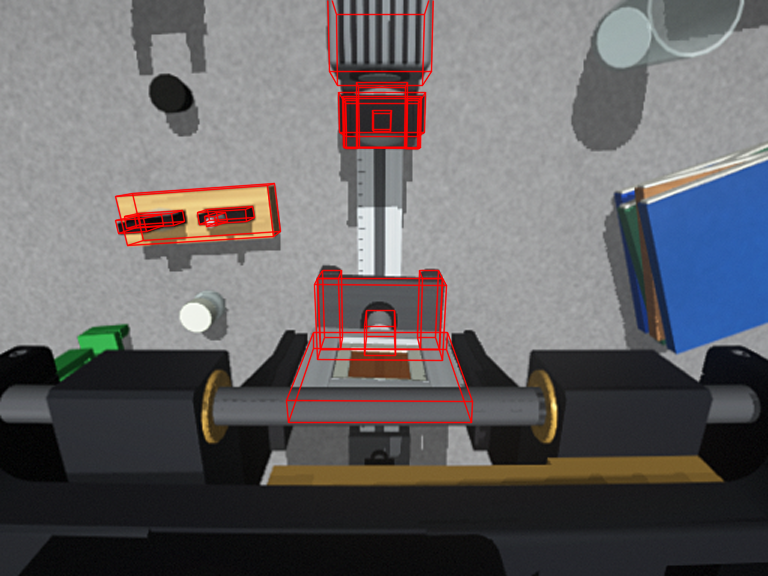

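{"op": "apply_moves", "data": {
  "rows": [
    {"dx": 0.02,"dy": 0.001,"dz": -0.03,"ax": 0.1,"ay": 0,"az": 0,"claw": 40},
    {"dx": 0.06,"dy": 0.001,"dz": -0.06,"ax": 0.1,"ay": 0,"az": 0,"claw": 40},
    {"dx": 0.1,"dy": 0.001,"dz": -0.06,"ax": 0.1,"ay": 0,"az": 0,"claw": 40},
    {"dx": 0.13,"dy": 0.001,"dz": -0.06,"ax": 0.1,"ay": 0,"az": 0,"claw": 40},
    {"dx": 0.13,"dy": 0.001,"dz": -0.06,"ax": 0.1,"ay": 0,"az": 0,"claw": 40},
    {"dx": 0.13,"dy": 0.001,"dz": -0.06,"ax": 0.1,"ay": 0,"az": 0,"claw": 40}
  ]
}}

```text
time: 15.3
position: [0.6422, 0.1161, 0.15]
tcp_rot: [-0.502, 1.569, -2.114]
ft_force: [1.2, 0.4, -0.9]
grip_width: 0.0595
```

```bash
python3 - <<'E'
from wv import *
s=observe(); x,y,z=s['position']
P={'condenser_c':[.643,.168,-.0349],'slide_c':[x,y,-.035],'lamp':[.6434,.2185,-.0349],'rail':[.6372,.0337,-.0349]}
cam,s=look('pics/w8.png',[],P,{'condenser_c':.018,'slide_c':z-.086})
mv(s,.6408,.121,.105,-.0349,False)
d=imaging.snapshot('scene');n='scene'
cam=(d['intrinsics'],d['k1'],d['cam_to_world'])
overlay(d['img'],cam,[(M[l],P[l],{'condenser_c':.018,'slide_c':z-.086}.get(l,0),(0,0,255)) for l in P],4,'pics/p2.png',(250,180,400,320))
E
```

```text
d [ 0.045  -0.0016 -0.0049] rot [-0.36  0.08  0.04] rows~ 0.9 | pos [0.6422 0.1161 0.15  ] jaw -2.36 t 15.3 w 0.0595 F [ 1.2  0.4 -0.9] q7 -0.54
```

View pics/w8.png

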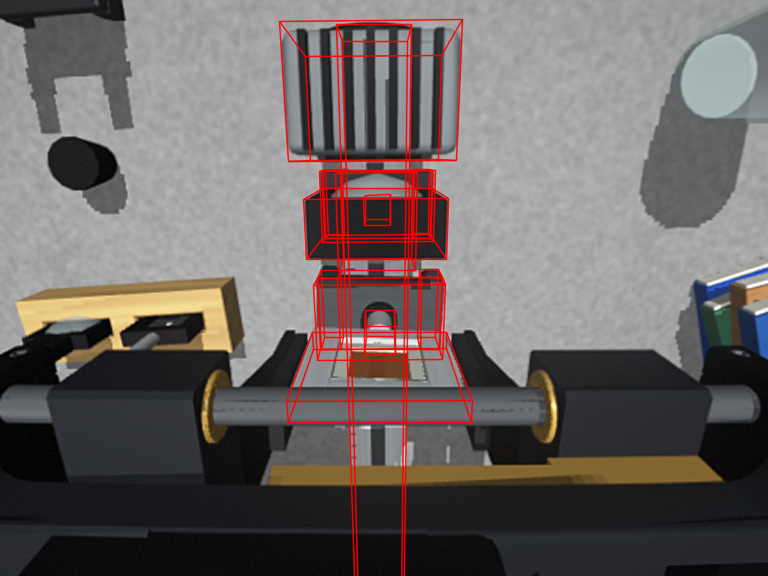

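View pics/p2.png

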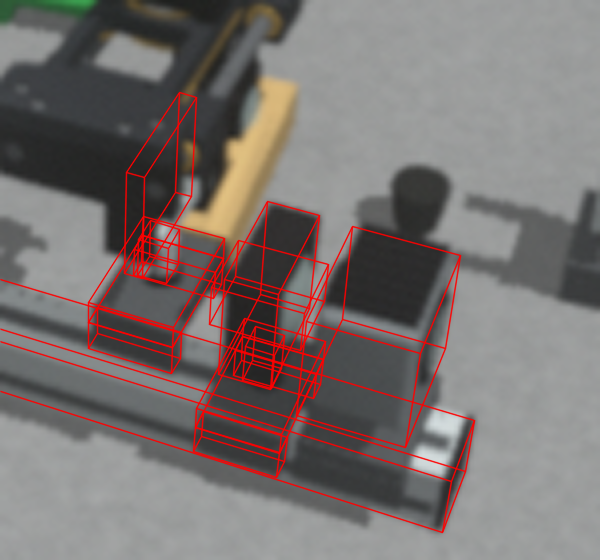

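{"op": "apply_moves", "data": {
  "rows": [
    {"dx": 0.005,"dy": -0.001,"dz": -0.005,"ax": -0.4,"ay": 0,"az": 0,"claw": 40},
    {"dx": 0.012,"dy": -0.001,"dz": -0.005,"ax": -0.4,"ay": 0,"az": 0,"claw": 40},
    {"dx": 0.022,"dy": -0.001,"dz": -0.005,"ax": -0.4,"ay": 0,"az": 0,"claw": 40},
    {"dx": 0.031,"dy": -0.001,"dz": -0.005,"ax": -0.4,"ay": 0,"az": 0,"claw": 40},
    {"dx": 0.038,"dy": -0.001,"dz": -0.005,"ax": -0.4,"ay": 0,"az": 0,"claw": 40},
    {"dx": 0.043,"dy": -0.001,"dz": -0.005,"ax": -0.4,"ay": 0,"az": 0,"claw": 40},
    {"dx": 0.044,"dy": -0.001,"dz": -0.005,"ax": -0.4,"ay": 0,"az": 0,"claw": 40},
    {"dx": 0.044,"dy": -0.001,"dz": -0.005,"ax": -0.4,"ay": 0,"az": 0,"claw": 40}
  ]
}}

```text
time: 16.2
position: [0.6413, 0.1223, 0.1069]
tcp_rot: [-0.547, 1.57, -2.151]
ft_force: [-4.4, 0.5, -5.3]
grip_width: 0.0594
```

```bash
python3 - <<'E'
from wv import *
s=observe(); x,y,z=s['position']
mv(s,.6408,.1205,.103,-.0349,False)
P={'condenser_c':[.643,.168,-.0349],'slide_c':[x,y,-.035]}
cam,s=look('pics/w9.png',[],P,{'condenser_c':.018,'slide_c':.018})
E
```

```text
d [ 0.0039 -0.0005  0.0018] rot [0.11 0.03 0.02] rows~ 0.1 | pos [0.6413 0.1223 0.1069] jaw -1.89 t 16.2 w 0.0594 F [-4.4  0.5 -5.3] q7 -0.56
```

View pics/w9.png

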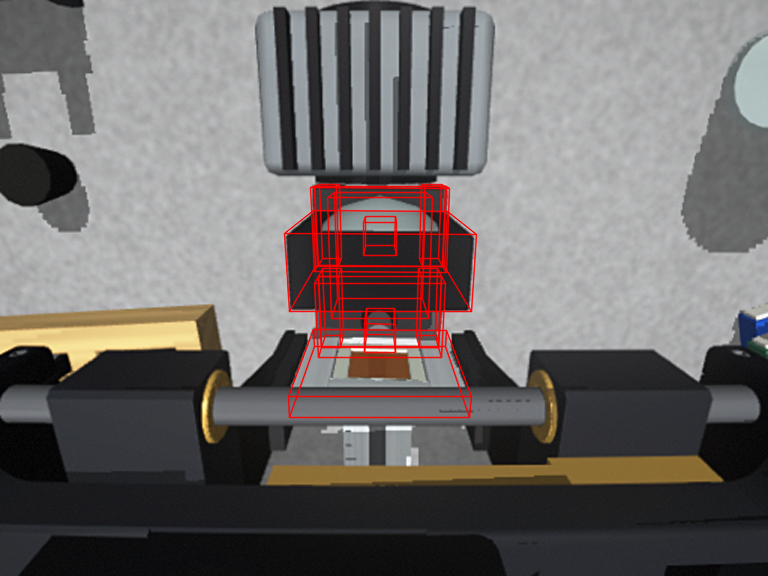

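{"op": "apply_moves", "data": {
  "rows": [
    {"dx": 0.002,"dy": 0,"dz": 0.001,"ax": 0,"ay": 0,"az": 0,"claw": 40},
    {"dx": 0.003,"dy": 0,"dz": 0.001,"ax": 0,"ay": 0,"az": 0,"claw": 40},
    {"dx": 0.003,"dy": 0,"dz": 0.001,"ax": 0,"ay": 0,"az": 0,"claw": 40}
  ]
}}

```text
time: 16.55
position: [0.6413, 0.122, 0.1051]
tcp_rot: [0.364, 1.571, -1.239]
ft_force: [-4.9, 0.2, 3.4]
grip_width: 0.0595
```

```bash
python3 - <<'E'
from wv import *
s=observe(); mv(s,.6408,.1205,.103,-.0349,False)
E
```

```text
d [ 0.0021 -0.0004  0.0015] rot [ 0.13  0.01 -0.01] rows~ 0.1 | pos [0.6413 0.122  0.1051] jaw -1.87 t 16.55 w 0.0595 F [-4.9  0.2  3.4] q7 -0.56
```

{"op": "apply_moves", "data": {
  "rows": [
    {"dx": 0,"dy": 0,"dz": 0,"ax": 0,"ay": 0,"az": 0,"claw": 100},
    {"dx": 0,"dy": 0,"dz": 0,"ax": 0,"ay": 0,"az": 0,"claw": 100},
    {"dx": 0,"dy": 0,"dz": 0,"ax": 0,"ay": 0,"az": 0,"claw": 100},
    {"dx": 0,"dy": 0,"dz": 0,"ax": 0,"ay": 0,"az": 0,"claw": 100},
    {"dx": -0.03,"dy": 0,"dz": 0,"ax": 0,"ay": 0,"az": 0,"claw": 100},
    {"dx": -0.07,"dy": 0,"dz": 0,"ax": 0,"ay": 0,"az": 0,"claw": 100},
    {"dx": -0.11,"dy": 0,"dz": 0,"ax": 0,"ay": 0,"az": 0,"claw": 100},
    {"dx": -0.14,"dy": 0,"dz": 0,"ax": 0,"ay": 0,"az": 0,"claw": 100},
    {"dx": -0.14,"dy": 0,"dz": 0.05,"ax": 0,"ay": 0,"az": 0,"claw": 100},
    {"dx": -0.14,"dy": 0,"dz": 0.1,"ax": 0,"ay": 0,"az": 0,"claw": 100},
    {"dx": -0.14,"dy": 0,"dz": 0.13,"ax": 0,"ay": 0,"az": 0,"claw": 100},
    {"dx": -0.14,"dy": 0,"dz": 0.13,"ax": 0,"ay": 0,"az": 0,"claw": 100}
  ]
}}

```text
time: 17.75
position: [0.6377, -0.0162, 0.2447]
tcp_rot: [0.126, 1.566, -1.488]
ft_force: [-1.2, 0.6, -0.4]
grip_width: 0.0871
```

```bash
python3 - <<'E'
from wv import *
P={'condenser_c':[.643,.168,-.0349],'slide_c':[.641,.122,-.035],'rack':[.469,.0945,.03],'lens_c':[.437,.0945,.03],'pinhole_c':[.502,.0955,.03]}
cam,s=look('pics/w10.png',['condenser_c','slide_c','lens_c'],P,{'condenser_c':.018,'slide_c':.018})
mv(s,.46,.22,.22,.022,False)
E
```

```text
condenser_c [(0.94, [1, 175, 75, 235]), (0.63, [217, 1, 282, 26])]
condenser_c wristfit [ 0.6431  0.1687 -0.0547] 0.077
slide_c [(0.91, [213, 23, 288, 72])]
slide_c wristfit [ 0.641   0.1225 -0.0747] 0.053
lens_c [(0.93, [42, 76, 103, 99])]
lens_c wristfit [0.4393 0.0917 0.0062] 0.145
d [ 0.0236 -0.1877 -0.2284] rot [-3.73  0.25 -0.02] rows~ 5.9 | pos [ 0.6377 -0.0162  0.2447] jaw -2.47 t 17.75 w 0.0871 F [-1.2  0.6 -0.4] q7 -0.28
```

View pics/w10.png

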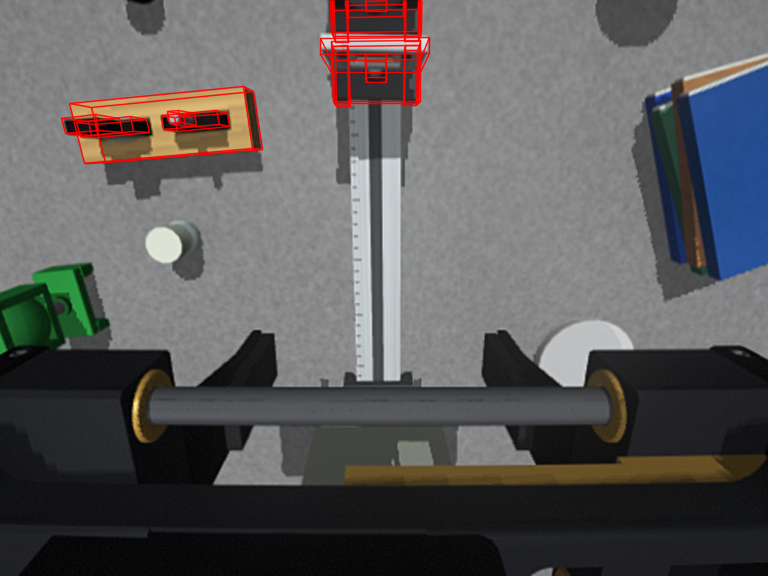

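{"op": "apply_moves", "data": {
  "rows": [
    {"dx": 0.024,"dy": -0.188,"dz": -0.228,"ax": -3.7,"ay": 0.25,"az": 0,"claw": 100},
    {"dx": 0.024,"dy": -0.188,"dz": -0.228,"ax": -3.7,"ay": 0.25,"az": 0,"claw": 100},
    {"dx": 0.024,"dy": -0.188,"dz": -0.228,"ax": -3.7,"ay": 0.25,"az": 0,"claw": 100},
    {"dx": 0.024,"dy": -0.188,"dz": -0.228,"ax": -3.7,"ay": 0.25,"az": 0,"claw": 100},
    {"dx": 0.024,"dy": -0.188,"dz": -0.228,"ax": -3.7,"ay": 0.25,"az": 0,"claw": 100},
    {"dx": 0.024,"dy": -0.188,"dz": -0.228,"ax": -3.7,"ay": 0.25,"az": 0,"claw": 100},
    {"dx": 0.024,"dy": -0.188,"dz": -0.228,"ax": -3.7,"ay": 0.25,"az": 0,"claw": 100},
    {"dx": 0.024,"dy": -0.188,"dz": -0.228,"ax": -3.7,"ay": 0.25,"az": 0,"claw": 100},
    {"dx": 0.024,"dy": -0.188,"dz": -0.228,"ax": -3.7,"ay": 0.25,"az": 0,"claw": 100}
  ]
}}

```text
time: 18.85
position: [0.4564, 0.2276, 0.2216]
tcp_rot: [2.873, 1.566, 1.337]
ft_force: [-0.1, -0.7, 0.3]
grip_width: 0.0872
```

```bash
python3 - <<'E'
from wv import *
P={'mount_c':[.4598,.3029,.022]}
cam,s=look('pics/w11.png',['mount_c'],P)
mv(s,.4598,.3029,.088,.022,False)
E
```

```text
mount_c [(0.62, [226, 93, 296, 129])]
mount_c wristfit [0.461  0.3022 0.0094] 0.077
d [ 0.1339  0.0058 -0.0744] rot [ 0.73 -0.28 -0.08] rows~ 3.1 | pos [0.4564 0.2276 0.2216] jaw 1.99 t 18.85 w 0.0872 F [-0.1 -0.7  0.3] q7 -0.56
```

View pics/w11.png

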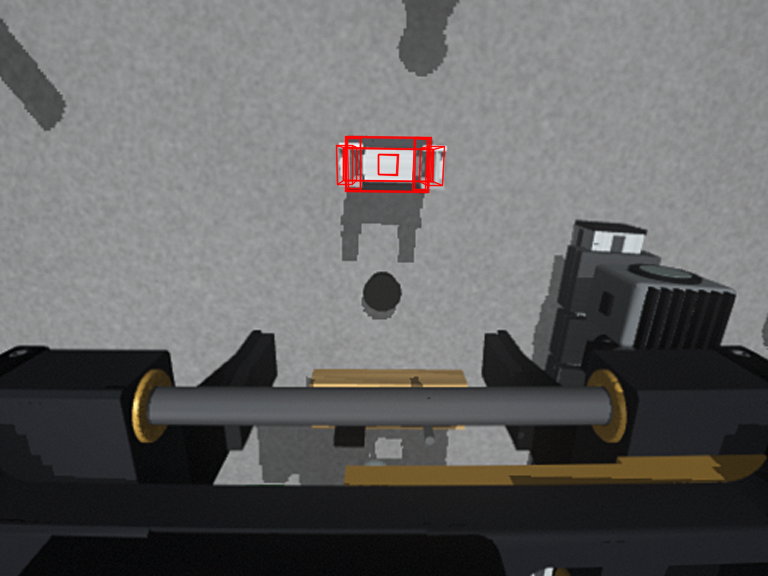

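{"op": "apply_moves", "data": {
  "rows": [
    {"dx": 0,"dy": 0.007,"dz": -0.04,"ax": 1,"ay": -0.3,"az": 0,"claw": 100},
    {"dx": 0,"dy": 0.007,"dz": -0.074,"ax": 1,"ay": -0.3,"az": 0,"claw": 100},
    {"dx": 0,"dy": 0.007,"dz": -0.074,"ax": 1,"ay": -0.3,"az": 0,"claw": 100},
    {"dx": 0.04,"dy": 0.007,"dz": -0.074,"ax": 1,"ay": -0.3,"az": 0,"claw": 100},
    {"dx": 0.08,"dy": 0.007,"dz": -0.074,"ax": 1,"ay": -0.3,"az": 0,"claw": 100},
    {"dx": 0.12,"dy": 0.007,"dz": -0.074,"ax": 1,"ay": -0.3,"az": 0,"claw": 100},
    {"dx": 0.136,"dy": 0.007,"dz": -0.074,"ax": 1,"ay": -0.3,"az": 0,"claw": 100},
    {"dx": 0.136,"dy": 0.007,"dz": -0.074,"ax": 1,"ay": -0.3,"az": 0,"claw": 100}
  ]
}}

```text
time: 19.75
position: [0.4607, 0.3, 0.0838]
tcp_rot: [-1.204, 1.567, -2.761]
ft_force: [0.1, 0.4, 0.4]
grip_width: 0.0871
```

```bash
python3 - <<'E'
from wv import *
P={'mount_c':[.4605,.3025,.015]}
cam,s=look('pics/w12.png',['mount_c'],P)
mv(s,.4605,.3025,.085,.015,False)
E
```

```text
mount_c [(0.92, [188, 176, 318, 294])]
mount_c wristfit [0.4614 0.3017 0.0122] 0.222
d [-0.0012 -0.0002 -0.0025] rot [-0.07  0.09  0.22] rows~ 0.1 | pos [0.4607 0.3    0.0838] jaw 0.79 t 19.75 w 0.0871 F [0.1 0.4 0.4] q7 -0.92
```

View pics/w12.png

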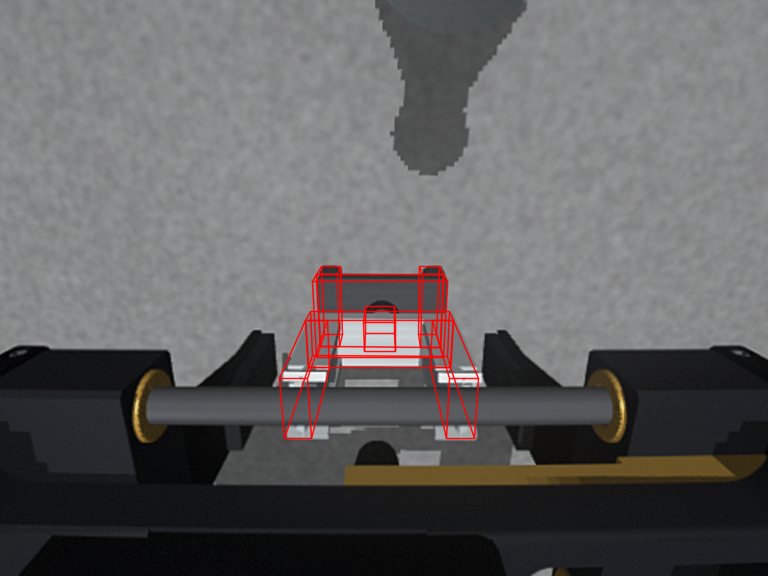

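{"op": "apply_moves", "data": {
  "rows": [
    {"dx": -0.001,"dy": 0,"dz": -0.002,"ax": 0,"ay": 0,"az": 0,"claw": 100},
    {"dx": -0.001,"dy": 0,"dz": -0.002,"ax": 0,"ay": 0,"az": 0,"claw": 40},
    {"dx": -0.001,"dy": 0,"dz": -0.002,"ax": 0,"ay": 0,"az": 0,"claw": 40},
    {"dx": -0.001,"dy": 0,"dz": -0.002,"ax": 0,"ay": 0,"az": 0,"claw": 40},
    {"dx": -0.001,"dy": 0,"dz": -0.002,"ax": 0,"ay": 0,"az": 0,"claw": 40},
    {"dx": -0.001,"dy": 0,"dz": -0.002,"ax": 0,"ay": 0,"az": 0,"claw": 40},
    {"dx": -0.001,"dy": 0,"dz": -0.002,"ax": 0,"ay": 0,"az": 0,"claw": 40}
  ],
  "newtons": 30
}}

```text
time: 20.55
position: [0.4622, 0.3041, 0.0883]
tcp_rot: [2.253, 1.569, 0.697]
ft_force: [-2.0, -0.8, 3.6]
grip_width: 0.0621
```

```bash
python3 - <<'E'
from wv import *
P={'mount_c':[.4605,.3025,.015]}
cam,s=look('pics/w13.png',['mount_c'],P)
mv(s,.634,-.06,.28,-.0349,False)
E
```

```text
mount_c [(0.75, [192, 181, 316, 293])]
mount_c wristfit [0.4624 0.3017 0.0243] 0.224
d [-0.1918  0.1668  0.3664] rot [ 2.83 -0.07 -0.08] rows~ 8.9 | pos [0.4622 0.3041 0.0883] jaw 0.83 t 20.55 w 0.0621 F [-2.  -0.8  3.6] q7 -0.93
```

View pics/w13_r.png

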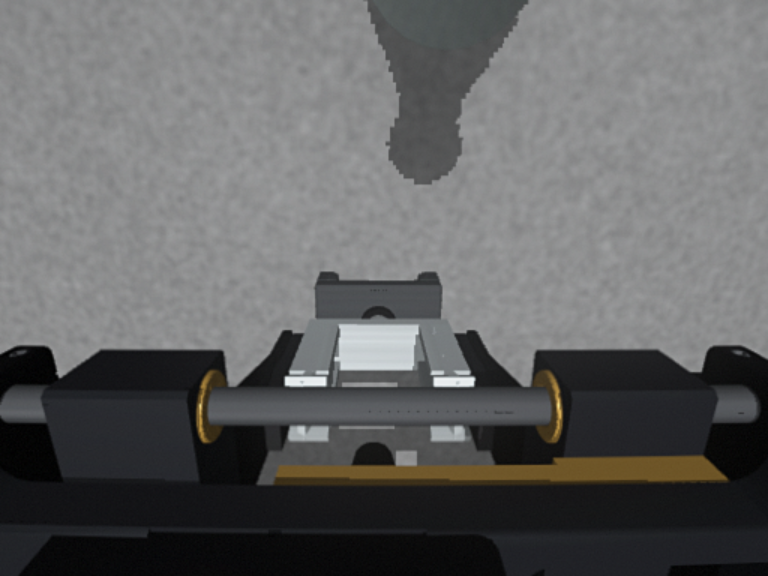

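```bash
python3 - <<'E'
from wv import *
s=observe()
mv(s,.636,-.017,.25,-.0349,False)
E
```

```text
d [-0.1618  0.1693  0.3235] rot [ 2.83 -0.07 -0.07] rows~ 8.0 | pos [0.4622 0.3042 0.0883] jaw 0.83 t 20.65 w 0.0617 F [-2.8 -1.   4.4] q7 -0.92
```

{"op": "apply_moves", "data": {
  "rows": [
    {"dx": -0.04,"dy": 0,"dz": 0,"ax": 0,"ay": 0,"az": 0,"claw": 40},
    {"dx": -0.08,"dy": 0,"dz": 0,"ax": 0,"ay": 0,"az": 0,"claw": 40},
    {"dx": -0.12,"dy": 0,"dz": 0,"ax": 0,"ay": 0,"az": 0,"claw": 40},
    {"dx": -0.162,"dy": 0,"dz": 0,"ax": 0,"ay": 0,"az": 0,"claw": 40},
    {"dx": -0.162,"dy": 0.02,"dz": 0.038,"ax": 0,"ay": 0,"az": 0,"claw": 40},
    {"dx": -0.162,"dy": 0.04,"dz": 0.076,"ax": 0.5,"ay": 0,"az": 0,"claw": 40},
    {"dx": -0.162,"dy": 0.06,"dz": 0.114,"ax": 1,"ay": 0,"az": 0,"claw": 40},
    {"dx": -0.162,"dy": 0.08,"dz": 0.152,"ax": 1.5,"ay": 0,"az": 0,"claw": 40},
    {"dx": -0.162,"dy": 0.1,"dz": 0.19,"ax": 2,"ay": 0,"az": 0,"claw": 40},
    {"dx": -0.162,"dy": 0.12,"dz": 0.23,"ax": 2.8,"ay": 0,"az": 0,"claw": 40},
    {"dx": -0.162,"dy": 0.14,"dz": 0.27,"ax": 2.8,"ay": 0,"az": 0,"claw": 40},
    {"dx": -0.162,"dy": 0.16,"dz": 0.3,"ax": 2.8,"ay": 0,"az": 0,"claw": 40},
    {"dx": -0.162,"dy": 0.169,"dz": 0.323,"ax": 2.8,"ay": 0,"az": 0,"claw": 40},
    {"dx": -0.162,"dy": 0.169,"dz": 0.323,"ax": 2.8,"ay": 0,"az": 0,"claw": 40},
    {"dx": -0.162,"dy": 0.169,"dz": 0.323,"ax": 2.8,"ay": 0,"az": 0,"claw": 40}
  ]
}}

```text
time: 22.15
position: [0.6353, -0.0172, 0.2487]
tcp_rot: [-2.764, 1.568, 1.912]
ft_force: [-1.1, 0.9, -2.9]
grip_width: 0.0616
```

```bash
python3 - <<'E'
from wv import *
s=observe()
mv(s,.636,-.017,.15,-.0349,False)
E
```

```text
d [ 0.0987  0.0008 -0.0001] rot [-0.06 -0.13  0.05] rows~ 2.0 | pos [ 0.6353 -0.0172  0.2487] jaw -2.06 t 22.15 w 0.0616 F [-1.1  0.9 -2.9] q7 -0.28
```

{"op": "apply_moves", "data": {
  "rows": [
    {"dx": 0.04,"dy": 0.001,"dz": 0,"ax": 0,"ay": 0,"az": 0,"claw": 40},
    {"dx": 0.08,"dy": 0.001,"dz": 0,"ax": 0,"ay": 0,"az": 0,"claw": 40},
    {"dx": 0.1,"dy": 0.001,"dz": 0,"ax": 0,"ay": 0,"az": 0,"claw": 40},
    {"dx": 0.1,"dy": 0.001,"dz": 0,"ax": 0,"ay": 0,"az": 0,"claw": 40}
  ]
}}

```text
time: 22.55
position: [0.633, -0.0157, 0.1447]
tcp_rot: [-1.89, 1.562, 2.789]
ft_force: [-0.9, -1.6, -2.4]
grip_width: 0.0619
```

```bash
python3 - <<'E'
from wv import *
s=observe(); x,y,z=s['position']
P={'slide_c':[.641,.1225,-.035],'mount_c':[x,y-.0015,-.035],'rail':[.6372,.0337,-.0349],'screen':[.632,-.16,-.0349]}
dz={'slide_c':.018,'mount_c':z-.0875}
cam,s=look('pics/w14.png',[],P,dz)
mv(s,.636,-.017,.105,-.0349,False)
im=[]
for n,cr in(('scene',(140,150,340,300)),('side',(120,80,320,230))):
    d=imaging.snapshot(n); cam=(d['intrinsics'],d['k1'],d['cam_to_world'])
    overlay(d['img'],cam,[(M[l],P[l],dz.get(l,0),(0,0,255)) for l in P],4,f'pics/p3{n}.png',cr)
E
```

```text
d [0.0397 0.0034 0.0013] rot [ 0.1  -0.16  0.48] rows~ 0.8 | pos [ 0.633  -0.0157  0.1447] jaw -1.9 t 22.55 w 0.0619 F [-0.9 -1.6 -2.4] q7 -0.33
```

View pics/w14.png

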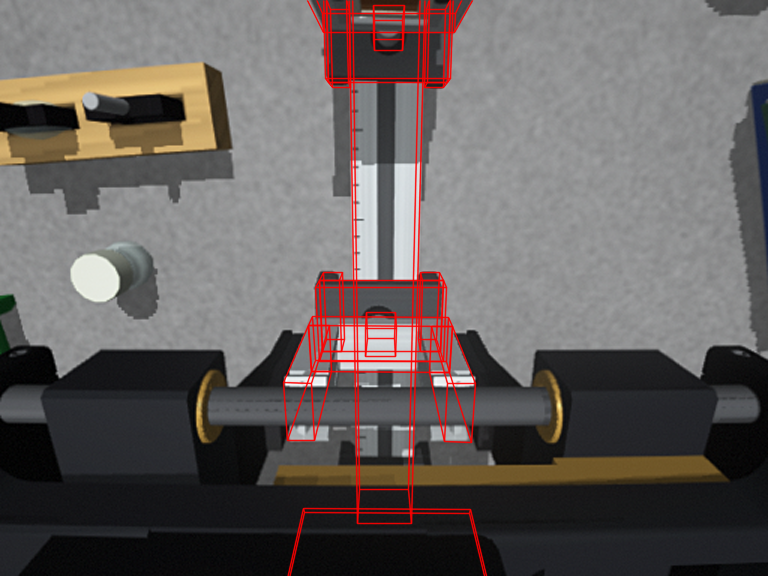

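View pics/p3scene.png

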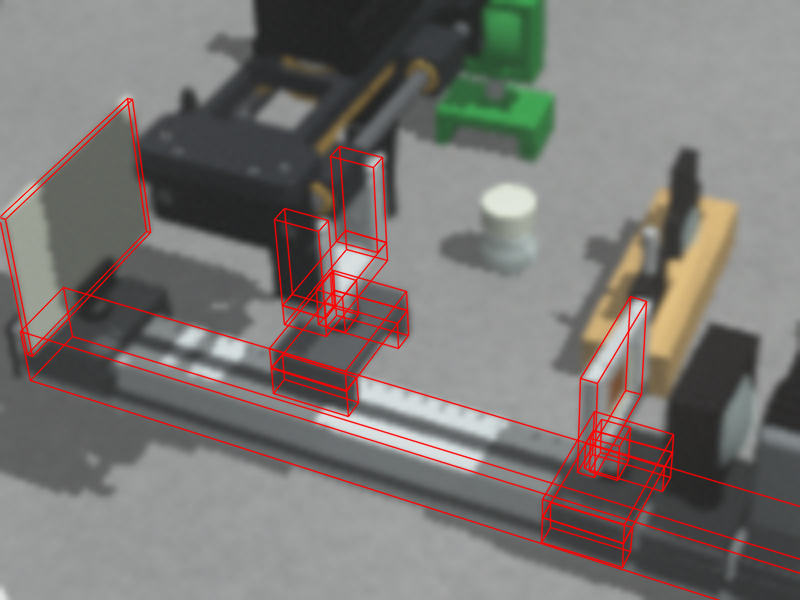

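View pics/p3side.png

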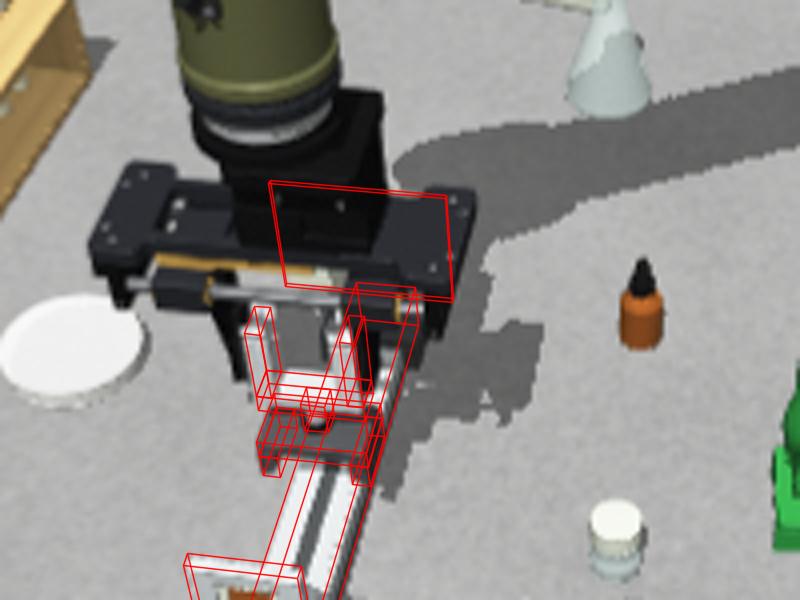

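{"op": "apply_moves", "data": {
  "rows": [
    {"dx": 0.005,"dy": 0.003,"dz": 0.001,"ax": 0,"ay": -0.1,"az": 0.4,"claw": 40},
    {"dx": 0.012,"dy": 0.003,"dz": 0.001,"ax": 0,"ay": -0.1,"az": 0.4,"claw": 40},
    {"dx": 0.02,"dy": 0.003,"dz": 0.001,"ax": 0,"ay": -0.1,"az": 0.4,"claw": 40},
    {"dx": 0.028,"dy": 0.003,"dz": 0.001,"ax": 0,"ay": -0.1,"az": 0.4,"claw": 40},
    {"dx": 0.035,"dy": 0.003,"dz": 0.001,"ax": 0,"ay": -0.1,"az": 0.4,"claw": 40},
    {"dx": 0.039,"dy": 0.003,"dz": 0.001,"ax": 0,"ay": -0.1,"az": 0.4,"claw": 40},
    {"dx": 0.039,"dy": 0.003,"dz": 0.001,"ax": 0,"ay": -0.1,"az": 0.4,"claw": 40}
  ]
}}

```text
time: 23.4
position: [0.6378, -0.0165, 0.1098]
tcp_rot: [1.842, 1.568, 0.237]
ft_force: [-5.0, 0.6, -4.2]
grip_width: 0.0619
```

```bash
python3 - <<'E'
from wv import *
s=observe()
mv(s,.636,-.017,.105,-.0349,False)
E
```

```text
d [ 0.0048 -0.0018  0.0005] rot [ 0.05 -0.05 -0.18] rows~ 0.1 | pos [ 0.6378 -0.0165  0.1098] jaw -1.95 t 23.4 w 0.0619 F [-5.   0.6 -4.2] q7 -0.35
```

{"op": "apply_moves", "data": {
  "rows": [
    {"dx": 0.002,"dy": -0.001,"dz": 0,"ax": 0,"ay": 0,"az": 0,"claw": 40},
    {"dx": 0.004,"dy": -0.001,"dz": 0,"ax": 0,"ay": 0,"az": 0,"claw": 40},
    {"dx": 0.005,"dy": -0.001,"dz": 0,"ax": 0,"ay": 0,"az": 0,"claw": 40}
  ]
}}

```text
time: 23.7
position: [0.6368, -0.0164, 0.1061]
tcp_rot: [1.667, 1.568, 0.062]
ft_force: [-6.3, -1.1, 10.9]
grip_width: 0.0621
```

```bash
python3 - <<'E'
from wv import *
s=observe()
mv(s,.636,-.017,.105,-.0349,False)
E
```

```text
d [ 0.0011 -0.0008  0.0006] rot [ 0.04 -0.02 -0.17] rows~ 0.0 | pos [ 0.6368 -0.0164  0.1061] jaw -1.96 t 23.7 w 0.0621 F [-6.3 -1.1 10.9] q7 -0.35
```

{"op": "apply_moves", "data": {
  "rows": [
    {"dx": -0.001,"dy": 0,"dz": 0,"ax": 0,"ay": 0,"az": 0,"claw": 100},
    {"dx": -0.001,"dy": 0,"dz": 0,"ax": 0,"ay": 0,"az": 0,"claw": 100},
    {"dx": -0.001,"dy": 0,"dz": 0,"ax": 0,"ay": 0,"az": 0,"claw": 100},
    {"dx": -0.001,"dy": 0,"dz": 0,"ax": 0,"ay": 0,"az": 0,"claw": 100},
    {"dx": -0.03,"dy": 0,"dz": 0,"ax": 0,"ay": 0,"az": 0,"claw": 100},
    {"dx": -0.07,"dy": 0,"dz": 0,"ax": 0,"ay": 0,"az": 0,"claw": 100},
    {"dx": -0.11,"dy": 0,"dz": 0,"ax": 0,"ay": 0,"az": 0,"claw": 100},
    {"dx": -0.14,"dy": 0,"dz": 0.03,"ax": 0,"ay": 0,"az": 0,"claw": 100},
    {"dx": -0.14,"dy": 0,"dz": 0.08,"ax": 0,"ay": 0,"az": 0,"claw": 100},
    {"dx": -0.14,"dy": 0,"dz": 0.08,"ax": 0,"ay": 0,"az": 0,"claw": 100},
    {"dx": -0.14,"dy": 0,"dz": 0.08,"ax": 0,"ay": 0,"az": 0,"claw": 100}
  ]
}}

```text
time: 24.8
position: [0.6336, -0.099, 0.2457]
tcp_rot: [1.589, 1.568, -0.02]
ft_force: [0.1, 0.7, -0.4]
grip_width: 0.087
```

```bash
python3 - <<'E'
from wv import *
P={'slide_c':[.641,.1225,-.035],'mount_c':[.6365,-.018,-.035],'rail':[.6372,.0337,-.0349],'lens_c':[.439,.092,.01],'rack':[.469,.0945,.03]}
dz={'slide_c':.018,'mount_c':.018}
cam,s=look('pics/w15.png',['mount_c','slide_c','screen'],P,dz)
mv(s,.437,.0945,.2,np.pi/2,False)
mv(s,.437,.0945,.2,-np.pi/2,False)
E
```

```text
mount_c [(0.65, [216, 84, 289, 124])]
mount_c wristfit [ 0.6363 -0.0186 -0.0391] 0.076
slide_c []Traceback (most recent call last):
  File "<stdin>", line 4, in <module>
  File "wv.py", line 12, in look
    pr=proj([*P[l][:2],.06],*cam)[0]
              ~^^^
KeyError: 'screen'
```

View pics/w15.png

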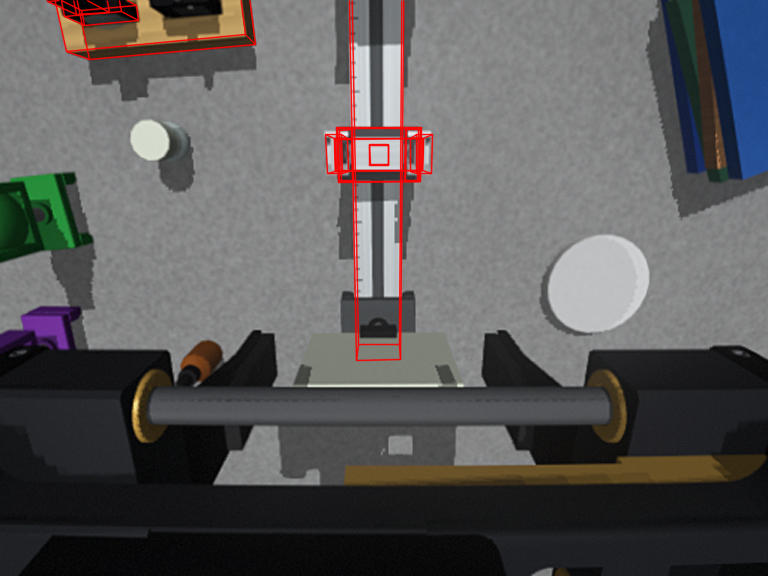

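```bash
python3 - <<'E'
from h import *
import pickle
from plant import observe
cam,img,s=pickle.load(open('w15.pkl','rb'))
print(onz((252,194.7),.034,cam).round(4), 'plate top',onz((252,256.5),.143,cam).round(4),onz((252,222),.059,cam).round(4))
s=observe()
mv(s,.41,.0945,.22,np.pi/2,False); mv(s,.41,.0945,.22,-np.pi/2,False)
E
```

```text
[ 0.6321 -0.1325  0.034 ] plate top [ 0.631  -0.1598  0.143 ] [ 0.631  -0.1601  0.059 ]
d [ 0.0255 -0.2296 -0.1818] rot [-9.182e+01  8.000e-02 -1.700e-01] rows~ 10.7 | pos [ 0.6336 -0.0946  0.2459] jaw -1.82 t 25.0 w 0.0866 F [ 0.   0.1 -0.6] q7 -0.16
d [ 0.0255 -0.2296 -0.1818] rot [ 8.818e+01 -1.700e-01 -8.000e-02] rows~ 10.3 | pos [ 0.6336 -0.0946  0.2459] jaw -1.82 t 25.0 w 0.0866 F [ 0.   0.1 -0.6] q7 -0.16
```

```bash
python3 - <<'E'
from h import *
from plant import observe
s=observe()
mv(s,.51,.0945,.2,np.pi/2+.02,False)
E
```

```text
d [ 0.0457 -0.1297 -0.185 ] rot [-9.296e+01  8.000e-02 -1.700e-01] rows~ 10.8 | pos [ 0.6336 -0.0946  0.2459] jaw -1.82 t 25.0 w 0.0866 F [ 0.   0.1 -0.6] q7 -0.16
```

{"op": "apply_moves", "data": {
  "rows": [
    {"dx": 0.0,"dy": -0.02,"dz": -0.03,"ax": -8.5,"ay": 0,"az": 0,"claw": 100},
    {"dx": 0.0,"dy": -0.04,"dz": -0.06,"ax": -17,"ay": 0,"az": 0,"claw": 100},
    {"dx": 0.0,"dy": -0.06,"dz": -0.09,"ax": -25.5,"ay": 0,"az": 0,"claw": 100},
    {"dx": 0.0,"dy": -0.08,"dz": -0.12,"ax": -34,"ay": 0,"az": 0,"claw": 100},
    {"dx": 0.01,"dy": -0.1,"dz": -0.15,"ax": -42.5,"ay": 0,"az": 0,"claw": 100},
    {"dx": 0.02,"dy": -0.115,"dz": -0.17,"ax": -51,"ay": 0,"az": 0,"claw": 100},
    {"dx": 0.03,"dy": -0.13,"dz": -0.185,"ax": -59.5,"ay": 0,"az": 0,"claw": 100},
    {"dx": 0.046,"dy": -0.13,"dz": -0.185,"ax": -68,"ay": 0,"az": 0,"claw": 100},
    {"dx": 0.046,"dy": -0.13,"dz": -0.185,"ax": -76.5,"ay": 0,"az": 0,"claw": 100},
    {"dx": 0.046,"dy": -0.13,"dz": -0.185,"ax": -85,"ay": 0,"az": 0,"claw": 100},
    {"dx": 0.046,"dy": -0.13,"dz": -0.185,"ax": -93,"ay": 0,"az": 0,"claw": 100},
    {"dx": 0.046,"dy": -0.13,"dz": -0.185,"ax": -93,"ay": 0,"az": 0,"claw": 100},
    {"dx": 0.046,"dy": -0.13,"dz": -0.185,"ax": -93,"ay": 0,"az": 0,"claw": 100}
  ]
}}

```text
time: 26.3
position: [0.5094, 0.0953, 0.1997]
tcp_rot: [0.352, 1.568, 0.371]
ft_force: [0.1, -0.3, -0.2]
grip_width: 0.087
```

```bash
python3 - <<'E'
from wv import *
P={'lens_c':[.438,.0935,.02],'rack':[.469,.0945,.03],'pinhole_c':[.502,.0950,.03]}
cam,s=look('pics/w16.png',['lens_c','pinhole_c'],P)
mv(s,.438,.0935,.073,np.pi/2+.02,False)
E
```

```text
lens_c [(0.55, [239, 86, 261, 137])]
lens_c wristfit [0.437  0.0923 0.0203] 0.245
pinhole_c [(0.97, [242, 152, 255, 190])]
pinhole_c wristfit [ 0.5006  0.0933 -0.0219] 0.245
d [ 0.1265 -0.0006 -0.0718] rot [-0.07  0.16 -0.06] rows~ 2.9 | pos [0.5094 0.0953 0.1997] jaw 91.08 t 26.3 w 0.087 F [ 0.1 -0.3 -0.2] q7 1.13
```

View pics/w16.png

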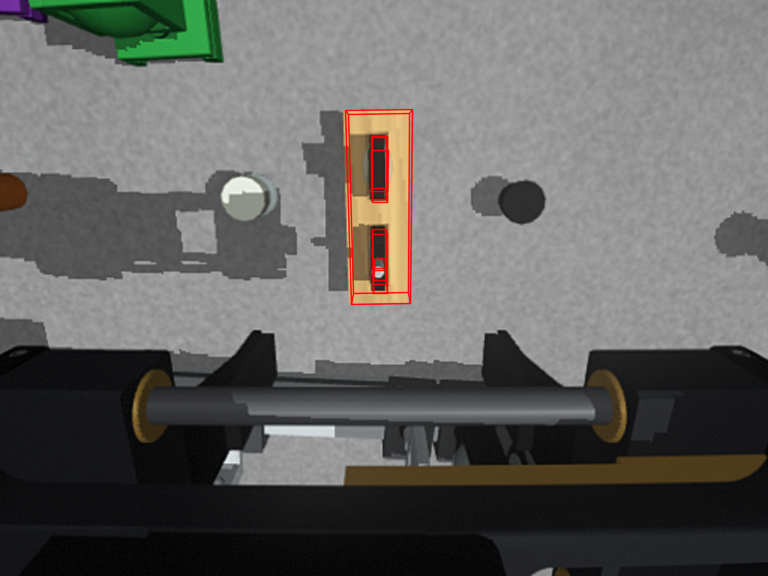

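{"op": "apply_moves", "data": {
  "rows": [
    {"dx": 0,"dy": -0.001,"dz": -0.04,"ax": 0,"ay": 0.1,"az": 0,"claw": 50},
    {"dx": 0,"dy": -0.001,"dz": -0.072,"ax": 0,"ay": 0.1,"az": 0,"claw": 50},
    {"dx": 0,"dy": -0.001,"dz": -0.072,"ax": 0,"ay": 0.1,"az": 0,"claw": 50},
    {"dx": 0.03,"dy": -0.001,"dz": -0.072,"ax": 0,"ay": 0.1,"az": 0,"claw": 50},
    {"dx": 0.06,"dy": -0.001,"dz": -0.072,"ax": 0,"ay": 0.1,"az": 0,"claw": 50},
    {"dx": 0.08,"dy": -0.001,"dz": -0.072,"ax": 0,"ay": 0.1,"az": 0,"claw": 50},
    {"dx": 0.08,"dy": -0.001,"dz": -0.072,"ax": 0,"ay": 0.1,"az": 0,"claw": 50}
  ]
}}

```text
time: 27.15
position: [0.4356, 0.0926, 0.1174]
tcp_rot: [2.518, 1.566, 2.538]
ft_force: [-0.2, 0.2, 0.4]
grip_width: 0.0449
```

```bash
python3 - <<'E'
from wv import *
P={'lens_c':[.438,.0935,.02],'rack':[.469,.0945,.03],'pinhole_c':[.502,.0950,.03]}
cam,s=look('pics/w17.png',['lens_c'],P)
mv(s,.438,.0935,.074,np.pi/2+.02,False)
E
```

```text
lens_c [(0.93, [240, 175, 265, 242])]
lens_c wristfit [0.4358 0.0919 0.0203] 0.226
d [0.0434 0.0007 0.0026] rot [-0.02 -0.24 -0.17] rows~ 0.9 | pos [0.4356 0.0926 0.1174] jaw 91.13 t 27.15 w 0.0449 F [-0.2  0.2  0.4] q7 1.24
```

View pics/w17.png

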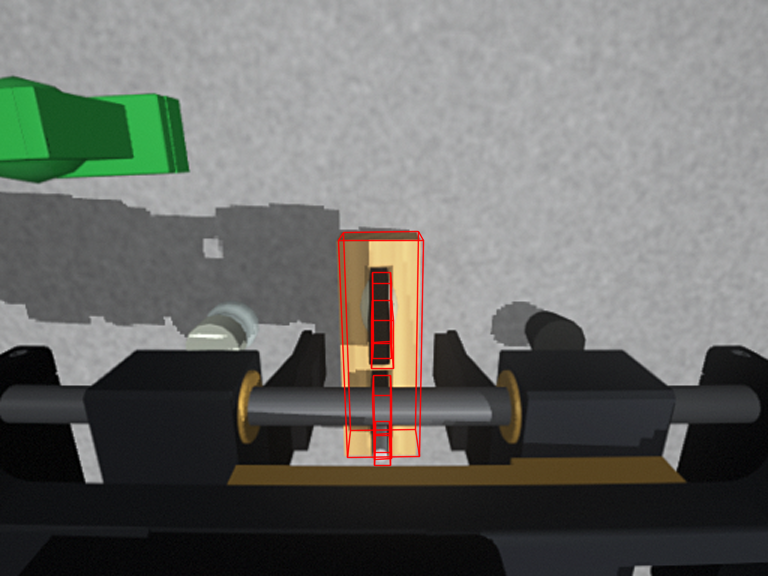

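{"op": "apply_moves", "data": {
  "rows": [
    {"dx": 0.02,"dy": 0,"dz": 0.001,"ax": 0,"ay": -0.2,"az": -0.2,"claw": 50},
    {"dx": 0.035,"dy": 0,"dz": 0.001,"ax": 0,"ay": -0.2,"az": -0.2,"claw": 50},
    {"dx": 0.043,"dy": 0,"dz": 0.001,"ax": 0,"ay": -0.2,"az": -0.2,"claw": 50},
    {"dx": 0.043,"dy": 0,"dz": 0.001,"ax": 0,"ay": -0.2,"az": -0.2,"claw": 50}
  ]
}}

```text
time: 27.65
position: [0.439, 0.0933, 0.0773]
tcp_rot: [-0.321, 1.566, -0.301]
ft_force: [-0.2, 0.6, 0.7]
grip_width: 0.0435
```

```bash
python3 - <<'E'
from wv import *
P={'lens_c':[.4365,.0928,.02],'rack':[.469,.0945,.03],'pinhole_c':[.502,.0950,.03]}
cam,s=look('pics/w18.png',['lens_c'],P)
mv(s,.4365,.0928,.074,np.pi/2+.02,False)
E
```

```text
lens_c [(0.91, [237, 187, 267, 256])]
lens_c wristfit [0.428  0.0919 0.1368] 0.278
d [ 0.0033 -0.0005 -0.0025] rot [-0.01  0.24  0.08] rows~ 0.1 | pos [0.439  0.0933 0.0773] jaw 91.13 t 27.65 w 0.0435 F [-0.2  0.6  0.7] q7 1.11
```

View pics/w18.png

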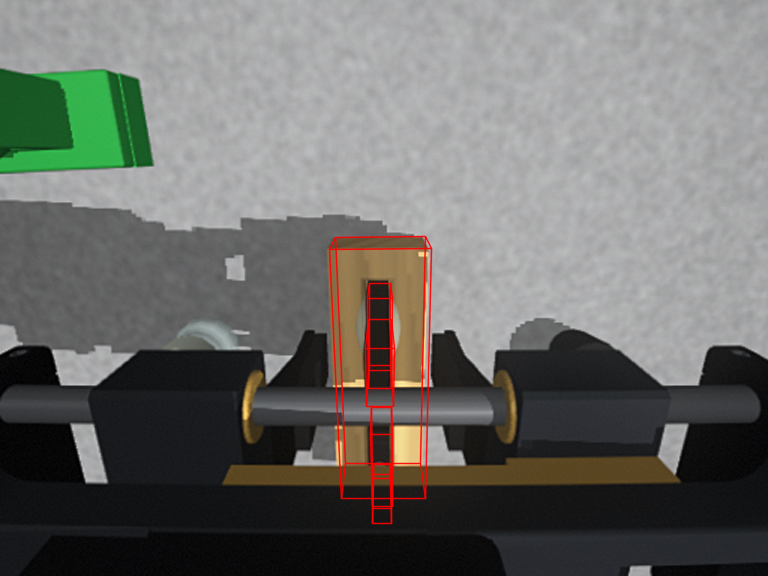

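{"op": "apply_moves", "data": {
  "rows": [
    {"dx": 0.003,"dy": 0,"dz": -0.002,"ax": 0,"ay": 0.2,"az": 0.1,"claw": 50},
    {"dx": 0.003,"dy": 0,"dz": -0.002,"ax": 0,"ay": 0.2,"az": 0.1,"claw": 50},
    {"dx": 0.003,"dy": 0,"dz": -0.002,"ax": 0,"ay": 0.2,"az": 0.1,"claw": 0},
    {"dx": 0.003,"dy": 0,"dz": -0.002,"ax": 0,"ay": 0.2,"az": 0.1,"claw": 0},
    {"dx": 0.003,"dy": 0,"dz": -0.002,"ax": 0,"ay": 0.2,"az": 0.1,"claw": 0},
    {"dx": 0.003,"dy": 0,"dz": -0.002,"ax": 0,"ay": 0.2,"az": 0.1,"claw": 0},
    {"dx": 0.003,"dy": 0,"dz": -0.002,"ax": 0,"ay": 0.2,"az": 0.1,"claw": 0}
  ],
  "newtons": 40
}}

```text
time: 28.45
position: [0.4376, 0.0935, 0.075]
tcp_rot: [0.085, 1.569, 0.105]
ft_force: [0.4, -0.6, 0.7]
grip_width: 0.0116
```

```bash
python3 - <<'E'
from wv import *
s=observe()
mv(s,.6363,-.0186,.25,np.pi/2-.0349,False)
E
```

```text
d [-0.1746 -0.116   0.1968] rot [ 3.13  0.13 -0.01] rows~ 5.8 | pos [0.4376 0.0935 0.075 ] jaw 91.14 t 28.45 w 0.0116 F [ 0.4 -0.6  0.7] q7 1.11
```

{"op": "apply_moves", "data": {
  "rows": [
    {"dx": 0,"dy": 0,"dz": 0,"ax": 0,"ay": 0,"az": 0,"claw": 0},
    {"dx": -0.02,"dy": 0,"dz": 0,"ax": 0,"ay": 0,"az": 0,"claw": 0},
    {"dx": -0.05,"dy": 0,"dz": 0,"ax": 0,"ay": 0,"az": 0,"claw": 0},
    {"dx": -0.08,"dy": 0,"dz": 0,"ax": 0,"ay": 0,"az": 0,"claw": 0},
    {"dx": -0.12,"dy": 0,"dz": 0,"ax": 0,"ay": 0,"az": 0,"claw": 0},
    {"dx": -0.15,"dy": 0,"dz": 0,"ax": 0,"ay": 0,"az": 0,"claw": 0},
    {"dx": -0.15,"dy": 0,"dz": 0,"ax": 0,"ay": 0,"az": 0,"claw": 0}
  ]
}}

```text
time: 29.15
position: [0.4399, 0.0935, 0.2287]
tcp_rot: [-0.357, 1.56, -0.338]
ft_force: [0.3, -0.2, -0.7]
grip_width: 0.0094
```

```bash
python3 - <<'E'
from wv import *
s=observe(); x,y,z=s['position']
M['lens_c']=[box(42,10,8,50),box(24,10,50,78)]
P={'lens_c':[x,y,.02],'rack':[.469,.0945,.03]}
cam,s=look('pics/w19.png',['lens_c'],P,{'lens_c':z-.075})
mv(s,.6363,-.0186,.25,np.pi/2-.0349,False)
E
```

```text
lens_c [(0.71, [235, 184, 267, 261])]
lens_c wristfit [0.4281 0.0928 0.0492] 0.302
d [-0.019  -0.1159  0.1945] rot [3.09 0.57 0.19] rows~ 4.5 | pos [0.4399 0.0935 0.2287] jaw 91.09 t 29.15 w 0.0094 F [ 0.3 -0.2 -0.7] q7 1.55
```

View pics/w19.png

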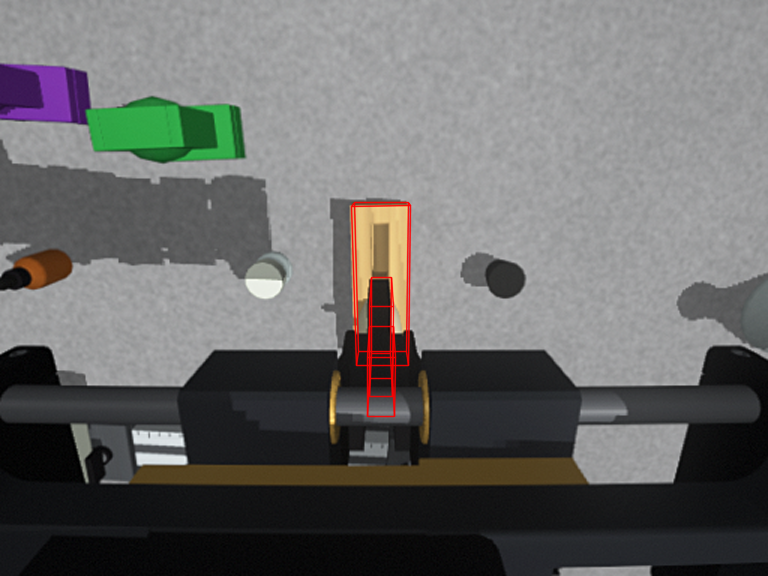

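{"op": "apply_moves", "data": {
  "rows": [
    {"dx": 0.0,"dy": -0.02,"dz": 0.035,"ax": 1,"ay": 0.5,"az": 0.2,"claw": 0},
    {"dx": 0.0,"dy": -0.045,"dz": 0.075,"ax": 2,"ay": 0.5,"az": 0.2,"claw": 0},
    {"dx": 0.0,"dy": -0.07,"dz": 0.115,"ax": 3,"ay": 0.5,"az": 0.2,"claw": 0},
    {"dx": 0.0,"dy": -0.093,"dz": 0.155,"ax": 3.1,"ay": 0.5,"az": 0.2,"claw": 0},
    {"dx": 0.0,"dy": -0.116,"dz": 0.194,"ax": 3.1,"ay": 0.5,"az": 0.2,"claw": 0},
    {"dx": 0.0,"dy": -0.116,"dz": 0.194,"ax": 3.1,"ay": 0.5,"az": 0.2,"claw": 0},
    {"dx": 0.0,"dy": -0.116,"dz": 0.194,"ax": 3.1,"ay": 0.5,"az": 0.2,"claw": 0}
  ]
}}

```text
time: 29.95
position: [0.6343, -0.02, 0.2219]
tcp_rot: [2.628, 1.559, 2.592]
ft_force: [-0.4, 0.5, -0.7]
grip_width: 0.0096
```

```bash
python3 - <<'E'
from wv import *
s=observe(); x,y,z=s['position']
M['lens_c']=[box(42,10,8,50),box(24,10,50,78)]
P={'lens_c':[x,y,-.035],'mount_c':[.6363,-.0186,-.0349]}
cam,s=look('pics/w20.png',['mount_c'],P,{'lens_c':z-.075,'mount_c':.018})
mv(s,.6363,-.0186,.2,np.pi/2-.0349,False)
E
```

```text
mount_c [(0.69, [236, 147, 274, 208]), (0.49, [344, 25, 373, 73])]
mount_c wristfit [ 0.6357 -0.018  -0.0065] 0.393
d [0.0219 0.0013 0.0021] rot [-0.08 -0.6  -0.34] rows~ 0.4 | pos [ 0.6343 -0.02    0.2219] jaw 87.92 t 29.95 w 0.0096 F [-0.4  0.5 -0.7] q7 1.2
```

View pics/w20.png

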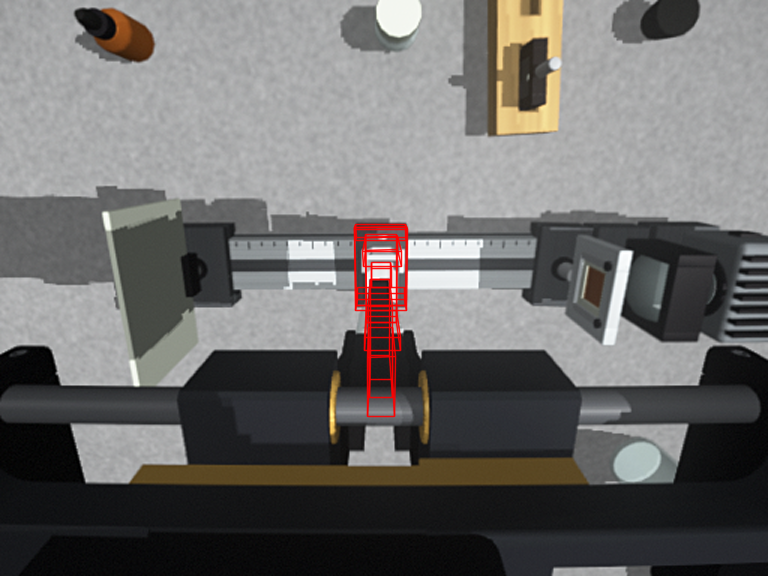

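{"op": "apply_moves", "data": {
  "rows": [
    {"dx": 0.01,"dy": 0.001,"dz": 0.002,"ax": 0,"ay": -0.6,"az": -0.3,"claw": 0},
    {"dx": 0.02,"dy": 0.001,"dz": 0.002,"ax": 0,"ay": -0.6,"az": -0.3,"claw": 0},
    {"dx": 0.026,"dy": 0.001,"dz": 0.002,"ax": 0,"ay": -0.6,"az": -0.3,"claw": 0},
    {"dx": 0.026,"dy": 0.001,"dz": 0.002,"ax": 0,"ay": -0.6,"az": -0.3,"claw": 0}
  ]
}}

```text
time: 30.45
position: [0.6331, -0.0163, 0.1967]
tcp_rot: [-1.908, 1.569, -1.94]
ft_force: [-1.2, 0.1, -1.2]
grip_width: 0.0098
```

```bash
cat > lv.py <<'E'
from wv import *
def go(fn):
    s=observe(); x,y,z=s['position']
    M['lens_c']=[box(42,10,8,50),box(24,10,50,78)]
    P={'lens_c':[x,y,-.035],'mount_c':[.6363,-.0186,-.0349]}
    D={'lens_c':z-.075,'mount_c':.018}
    cam,s=look('pics/'+fn+'.png',[],P,D)
    overlay(pickle.load(open(fn+'.pkl','rb'))[1],cam,[(M['mount_c'],P['mount_c'],.018,(0,0,255)),(M['lens_c'],P['lens_c'],D['lens_c'],(0,255,0))],5,'pics/'+fn+'c.png',(200,130,310,250))
    mv(s,.6363,-.0186,.141,np.pi/2-.0349,False)
    for n,cr in(('scene',(190,150,290,250)),('side',(150,80,250,180))):
        d=imaging.snapshot(n); c=(d['intrinsics'],d['k1'],d['cam_to_world'])
        overlay(d['img'],c,[(M[l],P[l],D[l],(0,0,255) if l[0]=='m' else (0,255,0)) for l in P],4,f'pics/t{n}.png',cr)
        overlay(d['img'],c,[],4,f'pics/t{n}r.png',cr)
    cv2.imwrite('pics/'+fn+'s.png',np.hstack([cv2.imread(f'pics/t{n}.png') for n in('scene','side')]))
    cv2.imwrite('pics/'+fn+'sr.png',np.hstack([cv2.imread(f'pics/t{n}r.png') for n in('scene','side')]))
E
python3 -c "
from lv import *
go('w21')"
```

```text
d [ 0.0557 -0.0021  0.0033] rot [ 0.17 -0.04  0.11] rows~ 1.1 | pos [ 0.6331 -0.0163  0.1967] jaw 88.17 t 30.45 w 0.0098 F [-1.2  0.1 -1.2] q7 1.18
```

View pics/w21c.png

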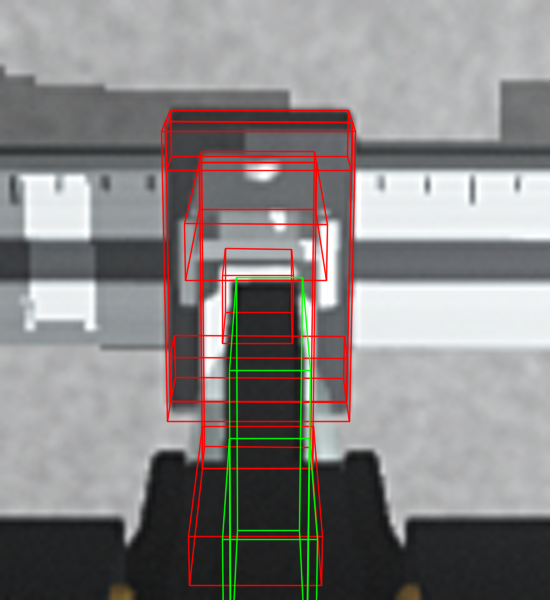

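View pics/w21s.png

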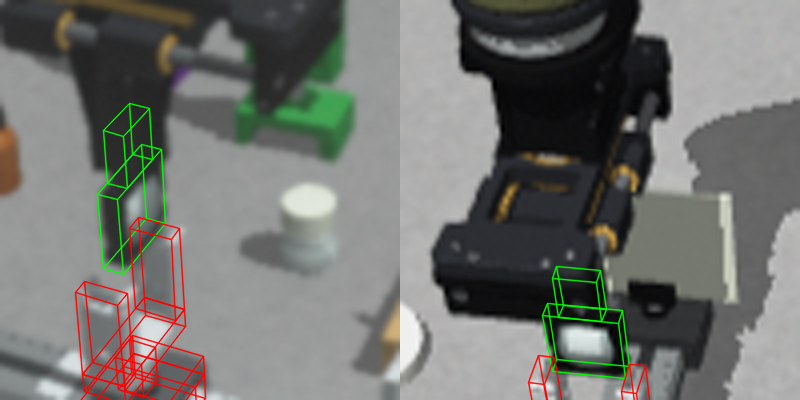

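View pics/w21sr.png

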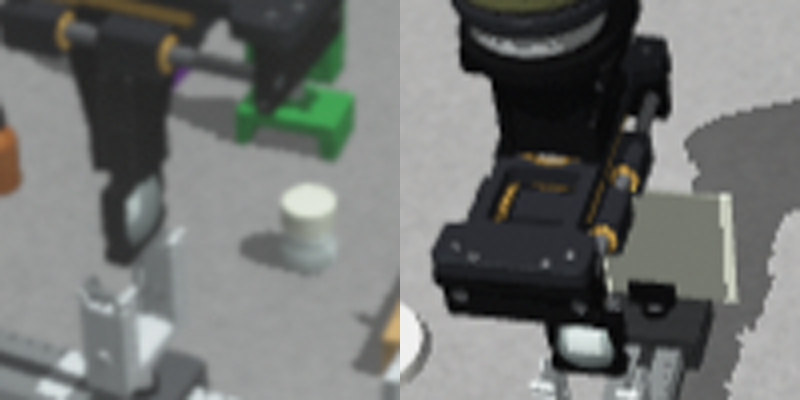

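{"op": "apply_moves", "data": {
  "rows": [
    {"dx": 0.0,"dy": -0.001,"dz": 0.003,"ax": 0.2,"ay": 0,"az": 0,"claw": 0},
    {"dx": 0.0,"dy": -0.0015,"dz": 0.003,"ax": 0.2,"ay": 0,"az": 0,"claw": 0},
    {"dx": 0.002,"dy": -0.0015,"dz": 0.003,"ax": 0.2,"ay": 0,"az": 0,"claw": 0},
    {"dx": 0.004,"dy": -0.0015,"dz": 0.003,"ax": 0.2,"ay": 0,"az": 0,"claw": 0},
    {"dx": 0.004,"dy": -0.0015,"dz": 0.003,"ax": 0.2,"ay": 0,"az": 0,"claw": 0}
  ]
}}

```text
time: 31.1
position: [0.637, -0.0178, 0.1939]
tcp_rot: [-0.729, 1.569, -0.765]
ft_force: [-0.0, -0.5, -0.3]
grip_width: 0.0097
```

```bash
python3 -c "
from lv import *
go('w22')"
```

```text
d [ 0.0529 -0.0008 -0.0007] rot [-0.05  0.07  0.06] rows~ 1.1 | pos [ 0.637  -0.0178  0.1939] jaw 87.95 t 31.1 w 0.0097 F [-0.  -0.5 -0.3] q7 1.18
```

View pics/w22c.png

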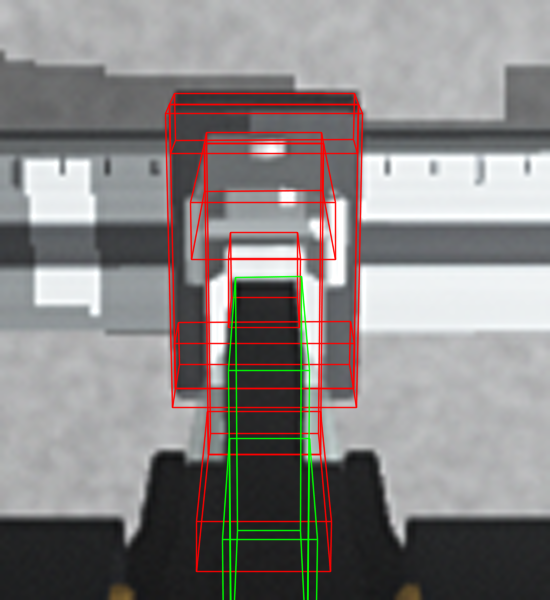

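View pics/w22sr.png

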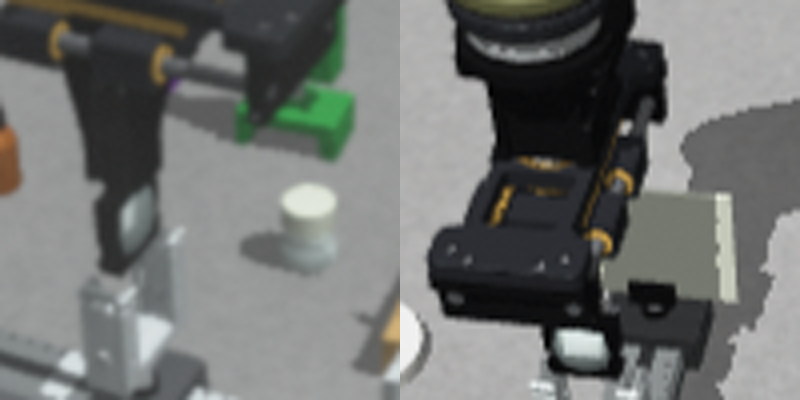

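{"op": "apply_moves", "data": {
  "rows": [
    {"dx": 0.005,"dy": -0.0005,"dz": -0.0005,"ax": 0,"ay": 0,"az": 0,"claw": 0},
    {"dx": 0.01,"dy": -0.0005,"dz": -0.0005,"ax": 0,"ay": 0,"az": 0,"claw": 0},
    {"dx": 0.015,"dy": -0.0005,"dz": -0.0005,"ax": 0,"ay": 0,"az": 0,"claw": 0},
    {"dx": 0.015,"dy": -0.0005,"dz": -0.0005,"ax": 0,"ay": 0,"az": 0,"claw": 0}
  ]
}}

```text
time: 31.65
position: [0.6361, -0.0184, 0.1781]
tcp_rot: [-1.567, 1.57, -1.603]
ft_force: [0.2, 0.8, -0.9]
grip_width: 0.0096
```

No contact force, and the lens is 12 mm into the fork (TCP z 0.178). I'll keep going down.

{"op": "apply_moves", "data": {
  "rows": [
    {"dx": 0.005,"dy": 0,"dz": 0,"ax": 0,"ay": 0,"az": 0,"claw": 0},
    {"dx": 0.01,"dy": 0,"dz": 0,"ax": 0,"ay": 0,"az": 0,"claw": 0},
    {"dx": 0.015,"dy": 0,"dz": 0,"ax": 0,"ay": 0,"az": 0,"claw": 0},
    {"dx": 0.018,"dy": 0,"dz": 0,"ax": 0,"ay": 0,"az": 0,"claw": 0},
    {"dx": 0.018,"dy": 0,"dz": 0,"ax": 0,"ay": 0,"az": 0,"claw": 0}
  ]
}}

```text
time: 32.15
position: [0.6358, -0.0185, 0.1594]
tcp_rot: [-2.28, 1.569, -2.316]
ft_force: [0.6, 0.3, -1.2]
grip_width: 0.0095
```

```bash
python3 -c "
from lv import *
go('w23')"
```

```text
d [ 0.0184 -0.      0.0005] rot [-0.05 -0.05  0.06] rows~ 0.4 | pos [ 0.6358 -0.0185  0.1594] jaw 87.95 t 32.15 w 0.0095 F [ 0.6  0.3 -1.2] q7 1.16
```

View pics/w23sr.png

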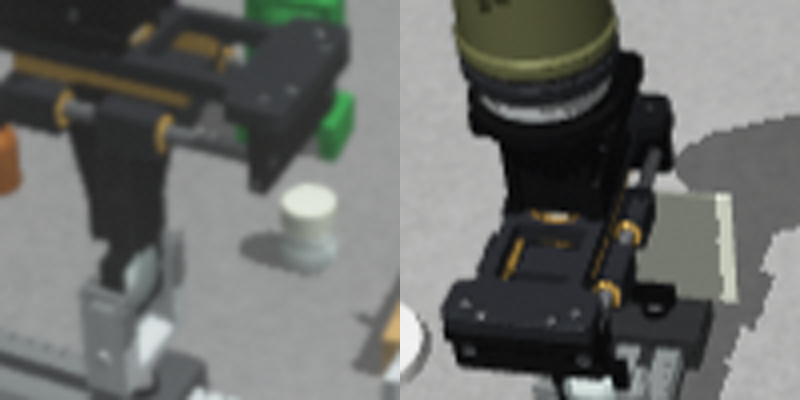

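View pics/w23c.png

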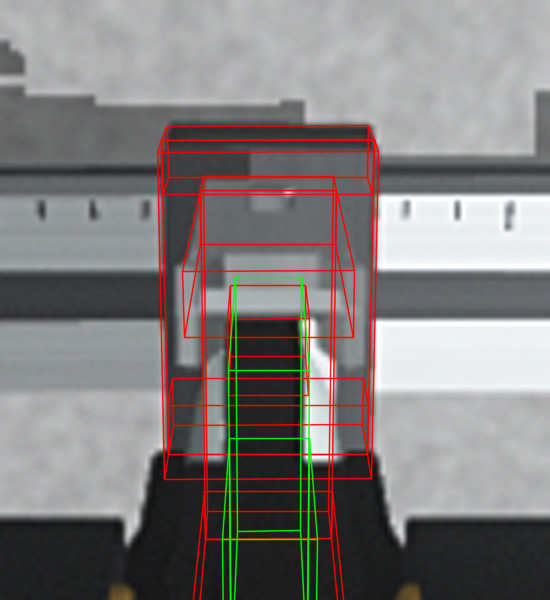

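{"op": "apply_moves", "data": {
  "rows": [
    {"dx": 0.004,"dy": 0,"dz": 0,"ax": 0,"ay": 0,"az": 0,"claw": 0},
    {"dx": 0.007,"dy": 0,"dz": 0,"ax": 0,"ay": 0,"az": 0,"claw": 0},
    {"dx": 0.009,"dy": 0,"dz": 0,"ax": 0,"ay": 0,"az": 0,"claw": 0},
    {"dx": 0.011,"dy": 0,"dz": 0,"ax": 0,"ay": 0,"az": 0,"claw": 0}
  ],
  "newtons": 50
}}

```text
time: 32.7
position: [0.6365, -0.0182, 0.1496]
tcp_rot: [-0.673, 1.569, -0.709]
ft_force: [-0.4, -0.7, 1.9]
grip_width: 0.0097
```

{"op": "apply_moves", "data": {
  "rows": [
    {"dx": 0.002,"dy": 0,"dz": 0,"ax": 0,"ay": 0,"az": 0,"claw": 0},
    {"dx": 0.004,"dy": 0,"dz": 0,"ax": 0,"ay": 0,"az": 0,"claw": 0},
    {"dx": 0.006,"dy": 0,"dz": 0,"ax": 0,"ay": 0,"az": 0,"claw": 0}
  ]
}}

```text
time: 33.0
position: [0.6363, -0.0183, 0.1429]
tcp_rot: [-1.001, 1.57, -1.037]
ft_force: [-1.4, 1.0, -0.5]
grip_width: 0.0096
```

{"op": "apply_moves", "data": {
  "rows": [
    {"dx": 0.001,"dy": 0,"dz": 0,"ax": 0,"ay": 0,"az": 0,"claw": 0},
    {"dx": 0.002,"dy": 0,"dz": 0,"ax": 0,"ay": 0,"az": 0,"claw": 0},
    {"dx": 0.003,"dy": 0,"dz": 0,"ax": 0,"ay": 0,"az": 0,"claw": 0}
  ]
}}

```text
time: 33.3
position: [0.6362, -0.0183, 0.141]
tcp_rot: [-1.451, 1.569, -1.487]
ft_force: [-4.3, -0.8, 11.1]
grip_width: 0.0095
```

```bash
python3 -c "
from lv import *
go('w24')"
```

```text
d [ 0.     -0.0003  0.0001] rot [-0.05  0.01  0.09] rows~ 0.0 | pos [ 0.6362 -0.0183  0.141 ] jaw 87.95 t 33.3 w 0.0095 F [-4.3 -0.8 11.1] q7 1.15
```

View pics/w24sr.png

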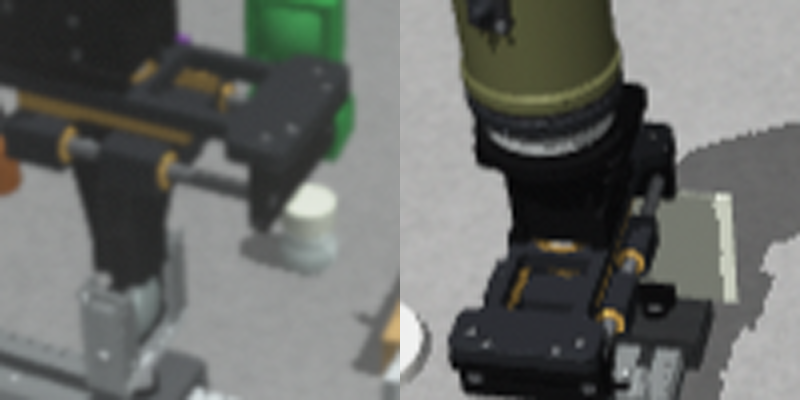

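View pics/w24c.png

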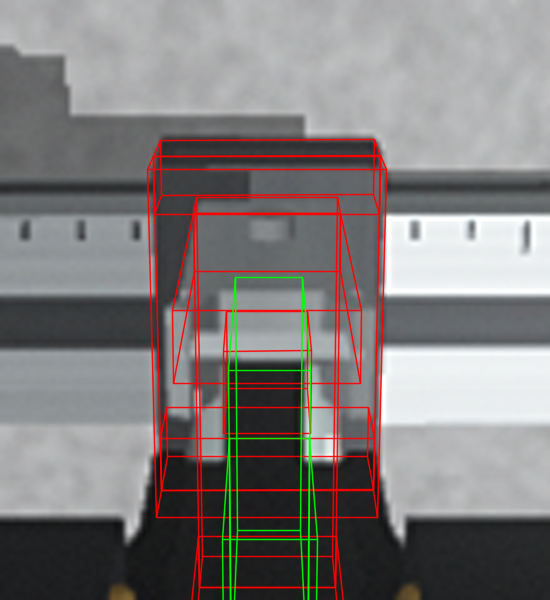

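{"op": "apply_moves", "data": {
  "rows": [
    {"dx": -0.001,"dy": 0,"dz": 0,"ax": 0,"ay": 0,"az": 0,"claw": 40},
    {"dx": -0.001,"dy": 0,"dz": 0,"ax": 0,"ay": 0,"az": 0,"claw": 40},
    {"dx": -0.001,"dy": 0,"dz": 0,"ax": 0,"ay": 0,"az": 0,"claw": 40},
    {"dx": -0.001,"dy": 0,"dz": 0,"ax": 0,"ay": 0,"az": 0,"claw": 40},
    {"dx": -0.02,"dy": 0,"dz": 0,"ax": 0,"ay": 0,"az": 0,"claw": 40},
    {"dx": -0.045,"dy": 0,"dz": 0,"ax": 0,"ay": 0,"az": 0,"claw": 40},
    {"dx": -0.06,"dy": 0,"dz": 0,"ax": 0,"ay": 0,"az": 0,"claw": 0},
    {"dx": -0.06,"dy": 0,"dz": 0,"ax": 0,"ay": 0,"az": 0,"claw": 0},
    {"dx": -0.06,"dy": 0,"dz": 0,"ax": 0,"ay": 0,"az": 0,"claw": 0},
    {"dx": -0.06,"dy": 0,"dz": 0,"ax": 0,"ay": 0,"az": 0,"claw": 0}
  ]
}}

```text
time: 34.45
position: [0.6355, -0.0186, 0.2]
tcp_rot: [-2.21, 1.568, -2.246]
ft_force: [0.6, 0.8, 0.7]
grip_width: 0.0104
```

```bash
cat > fin.py <<'E'
from wv import *
def fin(fn):
    s=observe()
    M['lens_c']=[box(42,10,8,50),box(24,10,50,78)]
    P={'lens_c':[.6363,-.0183,-.035],'mount_c':[.6363,-.0183,-.0349]}
    D={'lens_c':.066,'mount_c':.018}
    mv(s,.6363,-.0183,.166,np.pi/2-.0349,False)
    for n,cr in(('scene',(190,150,290,250)),('side',(150,80,250,180))):
        d=imaging.snapshot(n); c=(d['intrinsics'],d['k1'],d['cam_to_world'])
        overlay(d['img'],c,[(M[l],P[l],D[l],(0,0,255) if l[0]=='m' else (0,255,0)) for l in P],4,f'pics/t{n}.png',cr)
        overlay(d['img'],c,[],4,f'pics/t{n}r.png',cr)
    cv2.imwrite('pics/'+fn+'s.png',np.hstack([cv2.imread(f'pics/t{n}.png') for n in('scene','side')]))
    cv2.imwrite('pics/'+fn+'sr.png',np.hstack([cv2.imread(f'pics/t{n}r.png') for n in('scene','side')]))
E
python3 -c "
from fin import *
fin('w25')"
```

```text
d [0.034  0.0004 0.0008] rot [-0.06 -0.08  0.11] rows~ 0.7 | pos [ 0.6355 -0.0186  0.2   ] jaw 87.94 t 34.45 w 0.0104 F [0.6 0.8 0.7] q7 1.18
```

View pics/w25s.png

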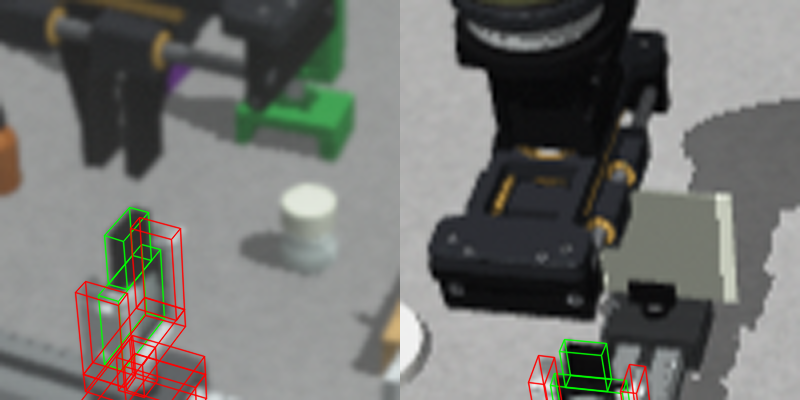

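View pics/w25sr.png

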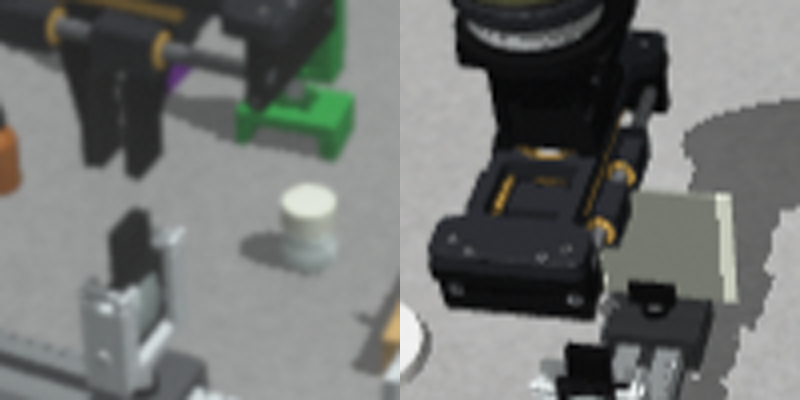

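{"op": "apply_moves", "data": {
  "rows": [
    {"dx": 0.012,"dy": 0,"dz": 0.001,"ax": 0,"ay": 0,"az": 0,"claw": 0},
    {"dx": 0.024,"dy": 0,"dz": 0.001,"ax": 0,"ay": 0,"az": 0,"claw": 0},
    {"dx": 0.03,"dy": 0,"dz": 0.001,"ax": 0,"ay": 0,"az": 0,"claw": 0},
    {"dx": 0.034,"dy": 0,"dz": 0.001,"ax": 0,"ay": 0,"az": 0,"claw": 0},
    {"dx": 0.035,"dy": 0,"dz": 0.001,"ax": 0,"ay": 0,"az": 0,"claw": 0}
  ]
}}

```text
time: 35.05
position: [0.637, -0.0179, 0.1666]
tcp_rot: [-1.764, 1.569, -1.8]
ft_force: [-3.7, -0.4, 14.4]
grip_width: 0.0003
```

{"op": "apply_moves", "data": {
  "rows": [
    {"dx": -0.02,"dy": 0,"dz": 0,"ax": 0,"ay": 0,"az": 0,"claw": 0},
    {"dx": -0.06,"dy": 0,"dz": 0,"ax": 0,"ay": 0,"az": 0,"claw": 0},
    {"dx": -0.08,"dy": 0,"dz": 0.03,"ax": 0,"ay": 0,"az": 0,"claw": 0},
    {"dx": -0.08,"dy": 0,"dz": 0.07,"ax": 0,"ay": 0,"az": 0,"claw": 0},
    {"dx": -0.08,"dy": 0,"dz": 0.1,"ax": 0,"ay": 0,"az": 0,"claw": 0},
    {"dx": -0.08,"dy": 0,"dz": 0.1,"ax": 0,"ay": 0,"az": 0,"claw": 0},
    {"dx": -0.08,"dy": 0,"dz": 0.1,"ax": 0,"ay": 0,"az": 0,"claw": 0}
  ]
}}

```text
time: 35.75
position: [0.7367, -0.0205, 0.2452]
tcp_rot: [-2.978, 1.568, -3.012]
ft_force: [-0.8, 0.5, -1.0]
grip_width: 0.0004
```

```bash
python3 - <<'E'
from wv import *
M['lens_c']=[box(42,10,8,50),box(24,10,50,78)]
P={'lens_c':[.6363,-.0183,-.035],'mount_c':[.6363,-.0183,-.0349],'slide_c':[.641,.1225,-.035],'condenser_c':[.643,.168,-.035],'lamp':[.6434,.2185,-.035],'screen':[.632,-.1595,-.035],'pinhole_c':[.5015,.095,.03]}
D={'lens_c':.066,'mount_c':.018,'slide_c':.018,'condenser_c':.018}
cam,s=look('pics/w26.png',['mount_c','slide_c','condenser_c','pinhole_c','lens_c'],P,D)
for n,cr,f in(('scene',(130,130,390,320),3),('side',(130,80,330,320),2.4)):
    d=imaging.snapshot(n); c=(d['intrinsics'],d['k1'],d['cam_to_world'])
    overlay(d['img'],c,[(M[l],P[l],D.get(l,0),(0,0,255)) for l in P],f,f'pics/f{n}.png',cr)
print(observe()['time'],observe()['position'])
E
```

```text
mount_c [(0.82, [235, 41, 268, 118])]
mount_c wristfit [ 0.6368 -0.0178 -0.03  ] 0.404
slide_c []
condenser_c [(0.8, [406, 48, 483, 115])]
condenser_c wristfit [ 0.6432  0.1657 -0.0437] 0.32
pinhole_c []
lens_c [(0.76, [242, 53, 261, 103])]
lens_c wristfit [ 0.6357 -0.0184 -0.0296] 0.266
36.15 [ 0.73664427 -0.021672    0.24703867]
```

View pics/w26.png

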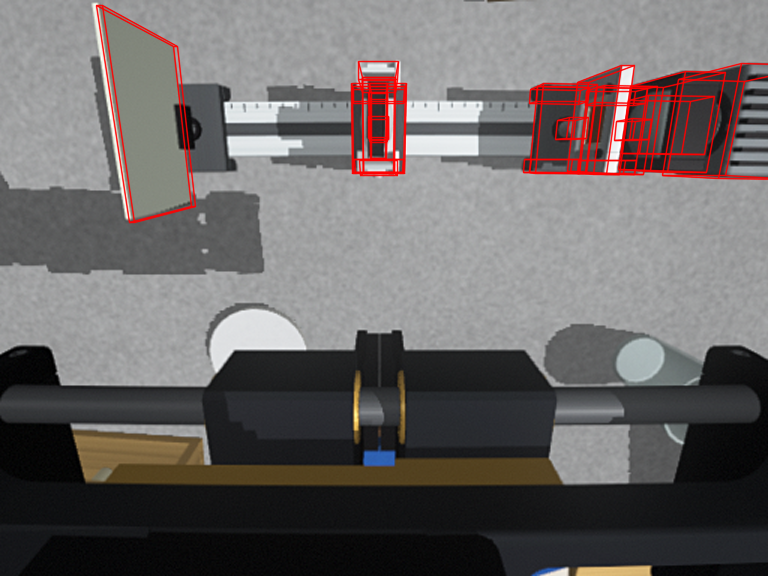

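View pics/fscene.png

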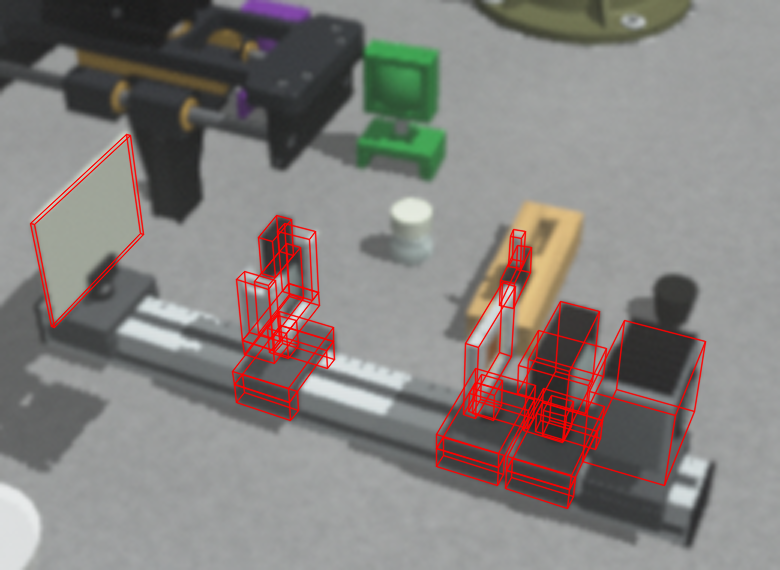

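View pics/fside.png

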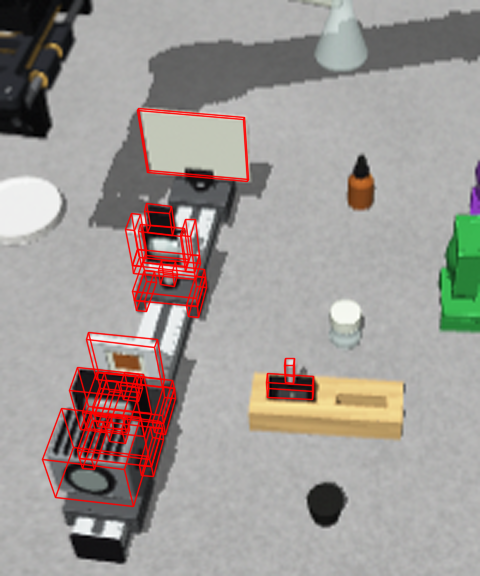

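```bash
python3 -c "
from plant import ctrl,observe
print(ctrl.job_done(), observe()['time'])"
```

```text
the job is handed in; nothing more can be done
the job is handed in; nothing more can be done
```

The optical rail is set up and the job was handed in at about 36 s of the 106 s allowed. No verdict is reported.

- **Condenser:** I took the black one, not the green or purple look-alike. It sits about 50 mm from the lamp's origin, so the feet are about 5 mm apart.
- **Slide holder:** It sits about 46 mm from the condenser, so the feet are about 6 mm apart.
- **Lens mount:** It is about 141 mm from both the slide holder and the screen.
- **Lens:** I moved it from the rack into the mount and pushed it down. Pressing on the tab afterwards with 14 N met a firm stop at 144.6 mm above the bench, against 144 mm expected when fully home.

In the last pictures the outlines of the riders, the lens and the pinhole stop lay on the image in all views. The pinhole stop is still in its slot, and the gripper was clear of everything.

**Checks that failed or disagreed:**
- In the last wrist picture the networks did not find the slide holder or the pinhole stop. I placed both from the scene and side views.
- The mask fits in that picture were loose and differed by 1–3 mm from my earlier, closer fits, which is within the tolerances.
- My first move call was refused because its rows lacked some fields. Nothing moved.

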